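# Set out the tray for a cell passage

### The job

Set out the steel tray for a cell passage around the red-capped culture flask that already lies on it, everything on the tray and squared to that flask, with about 5 cm clear between neighbours, left and right as seen from the robot's side: the small yellow-capped enzyme bottle straight behind the flask, and in one row with it the blue-capped wash buffer on its left and the white-capped pink medium on its right. Lay the green-capped new flask flat to the right of the culture flask, level with it and with its cap pointing the same way, and stack the orange-capped new flask squarely on top of it, cap above cap. Keep the bottles upright all the time and leave the culture flask, the timer and the amber bottle where they are.

Things in the scene. Friction and masses are not known exactly. Their poses are not given: they have to be found in the camera images.
- tray: shallow stainless tray, fixed, 270 mm deep (x) by 340 mm wide (y), floor 3 mm thick (top at 3 mm above the table), rim 12 mm above the table. Origin: centre of its underside, on the table. +x points to its rear edge, away from the robot, +y to its left. It stands on the left or the right half of the table, turned by up to 0.15 rad
- culture: culture flask: clear, red cap, pink layer inside, lying flat, 52 mm wide, 28 high, 107 long. Origin: underside, mid-width, where the neck leaves the body. From there the body runs 75 mm along +x (the first 18 mm taper; grasp across its width, 45 mm along +x), neck and cap (25 mm diameter) 32 mm along -x. Loose on the tray, square with it, cap towards the robot's side; 45 g
- enzyme: small round bottle, yellow cap, pale peach contents, white label; 40 mm diameter with straight wall to 61 mm, 90 mm high with its cap (cap 30 mm diameter, 17 mm high), about 90 g. Origin: centre of its underside, z up; its yaw means nothing. Starts on a light blue bench pad with a dark blue edge (2 mm thick) on the other half of the table from the tray
- buffer: round bottle, blue cap, colourless contents, white label; 52 mm diameter with straight wall to 73 mm, 105 mm high with its cap (cap 38 mm diameter, 20 mm high), about 160 g. Origin: centre of its underside, z up; its yaw means nothing. Starts on the pad
- medium: round bottle, white cap, salmon-pink contents, white label; same size as the buffer: 52 mm diameter with straight wall to 73 mm, 105 mm high (cap 38 mm diameter, 20 mm high), about 160 g. Origin: centre of its underside, z up; its yaw means nothing. Starts on the pad
- flask_green: new empty flask: clear, green cap, white patch on top, lying flat, 52 mm wide, 28 high, 107 long. Origin: underside, mid-width, where the neck leaves the body. From there the body runs 75 mm along +x (the first 18 mm taper; grasp across its width, 45 mm along +x), neck and cap (25 mm diameter) 32 mm along -x. Starts on the pad, cap roughly towards the robot; 30 g
- flask_orange: new empty flask: clear, orange cap, white patch on top, lying flat, 52 mm wide, 28 high, 107 long. Origin: underside, mid-width, where the neck leaves the body. From there the body runs 75 mm along +x (the first 18 mm taper; grasp across its width, 45 mm along +x), neck and cap (25 mm diameter) 32 mm along -x. Starts on the pad, cap roughly towards the robot; 30 g
- amber: dark amber round bottle, black cap, 44 mm diameter, 95 mm high. Origin: centre of its underside, z up; its yaw means nothing. It stands on the pad among the things to be fetched and stays there
- timer: flat white digital timer, 60 x 60 x 18 mm, loose on the tray's front left part. Origin: centre of its underside. It stays there
Mind the look-alikes: they are no part of the job. Leave any purple look-alike of the flask_orange alone.

How it is judged (in metres and radians):
At the end, for the whole second after the job is handed in: Gaps 50 mm: enzyme behind culture flask and green flask right of it within 15 mm, buffer and medium beside enzyme within 15 mm, row straight to 18 mm; orange on green flask within 12 mm; flasks parallel within 0.15 rad, all upright or flat on the tray, released, at rest (x of enzyme in the frame of culture between 0.13 and 0.16 m and y of enzyme in the frame of culture between -0.015 and 0.015 m and horizontal distance between buffer and enzyme between 0.081 and 0.111 m and x of buffer in the frame of culture between 0.127 and 0.163 m and y of buffer in the frame of culture between 0.05 and 0.14 m and horizontal distance between medium and enzyme between 0.081 and 0.111 m and x of medium in the frame of culture between 0.127 and 0.163 m and y of medium in the frame of culture between -0.14 and -0.05 m and z of buffer in the frame of tray between -0.001 and 0.007 m and angle between each of buffer, enzyme, medium, flask_green, flask_orange, culture's own z axis and vertical below 0.08 rad and z of enzyme in the frame of tray between -0.001 and 0.007 m and z of medium in the frame of tray between -0.001 and 0.007 m and x of flask_green in the frame of culture between -0.015 and 0.015 m and y of flask_green in the frame of culture between -0.117 and -0.087 m and z of flask_green in the frame of tray between -0.001 and 0.007 m and angle between the x axis of flask_green and the x axis of culture, either way round below 0.15 rad and x of flask_orange in the frame of flask_green between -0.012 and 0.012 m and y of flask_orange in the frame of flask_green between -0.012 and 0.012 m and z of flask_orange in the frame of flask_green between 0.024 and 0.032 m and angle between the x axis of flask_orange and the x axis of flask_green, either way round below 0.15 rad and linear speed of each of buffer, enzyme, medium, flask_green, flask_orange below 0.02 m/s); the robot touches nothing.
It fails at once if the culture flask is shifted by more than 20 mm (distance of culture from where it was at the start of the episode above 0.02 m).
It fails at once if the amber bottle is shifted by more than 20 mm (distance of amber from where it was at the start of the episode above 0.02 m).
It fails at once if the timer is shifted by more than 20 mm (distance of timer from where it was at the start of the episode above 0.02 m).
It fails at once if a reagent bottle is tipped by more than 0.6 rad (angle between any of buffer, enzyme, medium's own z axis and vertical above 0.6 rad).
It also fails if it takes over 131 s, if anything falls off the work surface, if the arm or the gripper's body presses on something with over 40 N, if the wrist force passes 120 N, or if a joint passes its speed limit or range.

### The arm

A 6-joint arm with a two-finger parallel gripper is mounted at the origin on the work surface. World frame = base frame: x ahead of the robot, y to its left, z up, the work surface at z = 0. Lengths are in mm, angles in rad, forces in N, time in s.
With the tool pointing down it reaches from about 375 to 925 mm from the base axis. Payload 5.7 kg.
Tool frame: the origin (TCP) lies midway between the tips of the shut fingers; the grasp point (between the pads) lies 19 mm behind it; z points along the fingers, y is the line along which they close (so a half turn about z gives the same grasp; the last joint's range is limited). The gripper opens to 88 mm and grips with 3 to 60 N. Pads are 20 mm wide; open, the fingers measure 115 mm over their backs; the gripper's body (75 mm by 178 mm) begins 61 mm behind the grasp point.
Start: joints at [1.058, 0.359, 1.51, -0, 1.272, -0.115], TCP at [232.424, 553.119, 222.623] pointing down, gripper open.
Joint ranges: [-2.97, 2.97], [-1.01, 2.36], [0.21, 2.38], [-0.96, 4.11], [0.2, 2.71], [-2.98, 2.98]. Speed limits (rad/s): [2.39, 2.39, 3.14, 3.14, 3.14, 3.14].

### API

Orientations are given as a unit quaternion [w, x, y, z].
In Python, from bench import manip, viewer, recognise, outline_of, mark_of gives the robot as it stands.
- The arm moves only by the tool servo_tool, never from a script. Its argument "targets" is a list of rows, each an object of numbers: "grip": the opening, from 0 (shut) to 1 (fully open); "x", "y", "z": the shift along the tool's x, y, z in m; "rx", "ry", "rz": the turn, a rotation vector about the tool's x, y, z in rad. In form: [{"grip": .., "x": .., "y": .., "z": .., "rx": .., "ry": .., "rz": ..}, ...]. A call has 1 to 20 rows; each row is the pose to reach, as a shift and turn from the pose commanded when the call began, along the tool's axes at that moment; what a row does not reach only later rows make up. A row lasts 1/12 s, in which the tool goes at most 41.7 mm and 7.16 degrees, less where a joint would pass 70% of its speed; a pose out of reach is approached as far as the arm can. A call with a gripper value outside its range is refused whole. The fingers move at their own pace and stop on an object; the grip force is fixed at half the most. Time passes only in rows, so rows that repeat a pose let the fingers close. It gives the time, the measured TCP pose, the force, the opening and the grip force at its end, in the units of the state.
- manip.observe(): the state, without advancing time (a new reading comes with each control period).
- viewer.capture(name): name is "side" or "top" or "wrist"; returns a dict with "img" (400x640x3 uint8, red, green, blue), "intrinsics" (3x3 intrinsics, pixels), "k1" (the pictures are not rectified: a ray, as slopes to the right and down, at radius r is drawn at 1 + k1 r^2 times it, then the intrinsics apply), "xyz" and "rotation" of the camera in the world. Camera axes: x right, y down, z forward; pixel columns grow to the right and rows downward; lengths in mm; the calibration is good to about 2 mm. A picture is of the moment at which its call begins. There is no depth.
- manip.close_job(): hands the job in; it is judged then, once.
Trained networks look in a picture, given as the dict that the camera call returned (one of the last four; its "shot" number tells which), for a name from the list of things; names that differ only in an ending like _2 or _b are one class to them, and where a whole thing is asked for, a point or a joint stands for the part that bears it (a point fixed in the world has none). Each returns a list of dicts, best first, with "confidence" (0 to 1); they miss things now and then, are a little off and sometimes report something else, mostly with a low value. They report only what shows in the picture. A call takes as long as a camera call. They do not tell look-alikes from the thing itself.
- recognise(thing, picture): "extent" ([left, top, right, bottom] in pixels, round what is visible of it).
- outline_of(thing, picture): "pixels" (400x640 bool, what is visible of it) and "extent" ([left, top, right, bottom] in pixels, round what is visible of it).
- mark_of(thing, picture): "at" ([row, column] in pixels: a listed point, or the origin of a listed thing).
The state is a dict: "t": time; "joint_positions": joint angles; "joint_velocities": joint speeds; "joint_torque": joint torques, N m; "tcp_pos": TCP position; "orientation": TCP orientation; "ft_force": force on the tool from outside, world axes, zero at the start; "wrist_torque": the same for the moment, N m; "opening": finger opening in mm; "grasp_force": force on a finger pad.
Only numpy, scipy, OpenCV 4.12 (cv2) and the standard library are available. Lean on these libraries where they do the work, as an engineer would, in place of code of your own. Each camera call takes 0.05 s, during which the arm holds its last target. There are 200 camera calls.

## Working session

There is one attempt and no reset: what is moved stays moved. The work goes in short steps, Python scripts to look and compute and a tool call to move; the robot and the scene stay as the last step left them, time stands still between calls to the robot, and variables do not carry over. Pictures are saved under pics/ and viewed, at most 16 in all, crops included, and the job is handed in when it is done.

Besides the shell and the picture viewer there is one more tool, called after "Call:" as name([rows], argument=value, ...), one row to a line, values as JSON. servo_tool: Moves the arm, as the interface text tells. Its arguments: {"type":"object","properties":{"targets":{"type":"array","items":{"type":"object","properties":{"grip":{"type":"number"},"x":{"type":"number"},"y":{"type":"number"},"z":{"type":"number"},"rx":{"type":"number"},"ry":{"type":"number"},"rz":{"type":"number"}}}}},"required":["targets"]}

```bash
mkdir -p pics; ls; cat > h.py <<'E'
import numpy as np, cv2
from bench import manip, viewer, recognise, outline_of, mark_of
def save(p,n): cv2.imwrite('pics/%s.png'%n, cv2.cvtColor(p['img'],cv2.COLOR_RGB2BGR))
def undist(p,u,v):
    K=np.array(p['intrinsics']);d=np.array([(u-K[0,2])/K[0,0],(v-K[1,2])/K[1,1]])
    s=d.copy()
    for _ in range(20): s=d/(1+p['k1']*(s@s))
    return s
def world(p,u,v,z):
    s=undist(p,u,v);R=np.array(p['rotation']);c=np.array(p['xyz'])
    if R.shape!=(3,3):
        from scipy.spatial.transform import Rotation as Ro
        R=Ro.from_quat(R,scalar_first=True).as_matrix()
    r=R@np.array([s[0],s[1],1]);return c+r*(z-c[2])/r[2]
E
python3 - <<'E'
from h import *
t=viewer.capture('top');save(t,'top0');s=viewer.capture('side');save(s,'side0')
print(t['xyz'],t['rotation'],t['k1'],s['xyz'])
for n in ['tray','culture','enzyme','buffer','medium','flask_green','flask_orange','amber','timer']:
    for p in (t,s):
        m=mark_of(n,p)[:3]
        print(n,[(np.round(a['at']).tolist(),round(a['confidence'],2),np.round(world(p,a['at'][1],a['at'][0],3)[:2]).tolist()) for a in m])
o=manip.observe();print(o['t'],o['tcp_pos'],o['orientation'])
E
```

```text
pics
[ 200.05056383  -92.655578   1617.48816722] [-0.06536097  0.70717166 -0.70115132  0.06342718] -0.0008591884190352309 [  63.80897456 -869.69620161  661.6685824 ]
tray [([193.0, 225.0], 0.78, [503.0, 225.0])]
tray [([169.0, 265.0], 0.55, [492.0, 225.0]), ([259.0, 378.0], 0.4, [537.0, -339.0])]
culture [([216.0, 219.0], 0.93, [426.0, 242.0])]
culture []
enzyme [([216.0, 353.0], 0.72, [432.0, -204.0])]
enzyme [([248.0, 308.0], 0.76, [413.0, -209.0])]
buffer [([221.0, 387.0], 0.82, [415.0, -317.0])]
buffer [([276.0, 334.0], 0.96, [415.0, -327.0])]
medium [([176.0, 357.0], 0.82, [566.0, -220.0])]
medium [([229.0, 354.0], 0.92, [557.0, -210.0])]
flask_green [([176.0, 318.0], 0.96, [565.0, -87.0])]
flask_green [([204.0, 334.0], 0.91, [575.0, -79.0])]
flask_orange [([182.0, 391.0], 0.81, [546.0, -334.0]), ([163.0, 440.0], 0.61, [615.0, -503.0])]
flask_orange [([297.0, 452.0], 0.83, [599.0, -524.0]), ([259.0, 380.0], 0.63, [542.0, -339.0])]
amber [([217.0, 316.0], 0.74, [426.0, -83.0])]
amber [([220.0, 294.0], 0.58, [438.0, -85.0])]
timer [([216.0, 188.0], 0.74, [427.0, 347.0])]
timer [([159.0, 233.0], 0.54, [426.0, 360.0])]
1.0 [232.42206638 553.12050172 222.62583265] [-8.71063102e-06  1.97586744e-01  9.80285406e-01 -4.04228712e-05]
```

```bash
python3 -c "
import cv2
a=cv2.imread('pics/top0.png')[110:270,140:480];cv2.imwrite('pics/topc.png',cv2.resize(a,None,fx=2.35,fy=2.35,interpolation=2))"
```

```text
(no output)
```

View pics/topc.png

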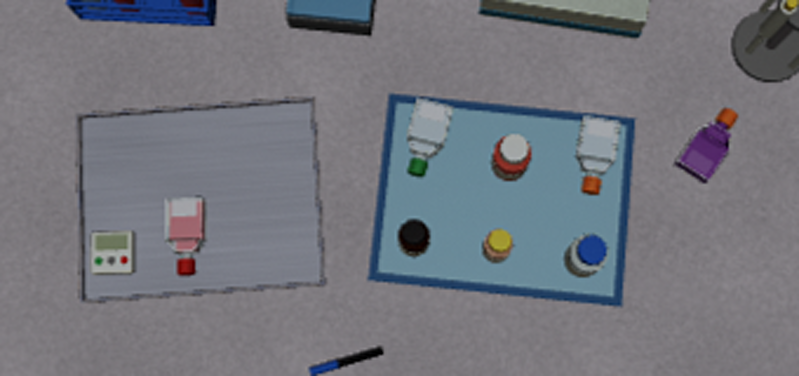

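View pics/side0.png

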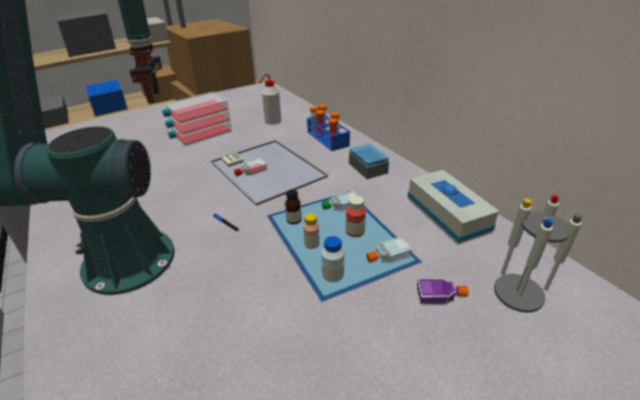

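The top view shows the tray on the left half, with the culture flask at crop px (185,240) and the timer left of it. On the pad, the back row is green, medium (white cap) and orange, and the front row is amber, enzyme and buffer. The purple look-alike lies to the right, off the pad. Next I'll measure at sub-pixel level from the masks.

```bash
cat > m.py <<'E'
from h import *
def pts(p,mask,z):
    r,c=np.nonzero(mask);return np.array([world(p,a,b,z)[:2] for a,b in zip(c,r)])
def best(n,p):
    o=outline_of(n,p);return o[0] if o else None
def rect(p,mask,z):
    cs,_=cv2.findContours(mask.astype(np.uint8),0,2);c=max(cs,key=cv2.contourArea)[:,0]
    w=np.array([world(p,a,b,z)[:2] for a,b in c]).astype(np.float32)
    return cv2.minAreaRect(w)
E
python3 - <<'E'
from m import *
t=viewer.capture('top');img=t['img'].astype(int)
hsv=cv2.cvtColor(t['img'],cv2.COLOR_RGB2HSV).astype(int)
o=outline_of('tray',t)
for a in o[:2]:print('tray',a['confidence'],rect(t,a['pixels'],8))
for n,z in [('culture',20),('timer',18),('flask_green',20),('flask_orange',20)]:
    for a in outline_of(n,t)[:2]: print(n,round(a['confidence'],2),a['extent'],rect(t,a['pixels'],z))
for n,z in [('enzyme',90),('buffer',105),('medium',105),('amber',95)]:
    a=best(n,t); print(n,a['extent'],end=' ')
    m=a['pixels']
    H,S,V=hsv[...,0],hsv[...,1],hsv[...,2]
    cm={'enzyme':(H>22)&(H<35)&(S>130),'buffer':(H>105)&(H<125)&(S>170),'medium':(S<50)&(V>130),'amber':(V<60)}[n]&m
    print(cm.sum(),pts(t,cm,z+2).mean(0).round(1))
for n,(lo,hi),s in [('green',(50,80),120),('orange',(5,15),150),('red',(-1,4),170)]:
    cm=(hsv[...,0]>lo)&(hsv[...,0]<hi)&(hsv[...,1]>s)
    k,l,st,ce=cv2.connectedComponentsWithStats(cm.astype(np.uint8))
    print(n,[(st[i,4],world(t,*ce[i],18)[:2].round(1).tolist()) for i in range(1,k) if st[i,4]>8])
w=viewer.capture('wrist');save(w,'w0');print(w['xyz'],w['rotation'],w['intrinsics'])
E
```

```text
tray 0.56 ((500.7324523925781, 227.88031005859375), (275.6584167480469, 345.083740234375), 4.770378589630127)
culture 0.94 [206.1, 194.6, 231.4, 228.8] ((444.3309326171875, 241.4208984375), (108.45062255859375, 63.05924987792969), 2.411097526550293)
timer 0.55 [177.6, 206.5, 197.9, 228.4] ((418.567626953125, 343.1905517578125), (64.76887512207031, 62.89333724975586), 3.069620370864868)
flask_green 0.86 [314.5, 151.6, 331.6, 179.2] ((589.7553100585938, -95.80559539794922), (56.53605651855469, 109.6773452758789), 76.94161987304688)
flask_orange 0.85 [430.2, 154.8, 456.2, 190.6] ((583.8760375976562, -502.0284423828125), (55.53777313232422, 111.97689056396484), 58.12449645996094)
flask_orange 0.7 [387.3, 159.6, 405.1, 191.0] ((565.7543334960938, -339.8150329589844), (53.713050842285156, 109.6541519165039), 82.13423919677734)
enzyme [344.6, 207.0, 359.0, 221.8] 69 [ 429.8 -196.4]
buffer [378.7, 208.2, 397.9, 229.0] 108 [ 415.6 -317.8]
medium [349.5, 165.7, 365.3, 185.2] 98 [ 555.2 -215.2]
amber [307.6, 205.0, 320.3, 220.2] 155 [432.4 -81.6]
green [(np.int32(47), [545.4, -85.4])]
orange [(np.int32(182), [843.1, 416.0]), (np.int32(91), [857.9, 311.4]), (np.int32(93), [820.3, 365.0]), (np.int32(90), [815.2, 261.8]), (np.int32(43), [623.0, -529.2]), (np.int32(47), [521.4, -331.9])]
red [(np.int32(17), [865.2, -656.2]), (np.int32(167), [749.4, 671.9]), (np.int32(54), [550.3, -216.4]), (np.int32(9), [437.3, -94.4]), (np.int32(43), [399.8, 238.1])]
[166.16846413 580.22737791 386.49875409] [0.1115652  0.82524462 0.54870755 0.07378717] [[303.7944703    0.         320.19455649]
 [  0.         303.7944703  200.22218593]
 [  0.           0.           1.        ]]
```

View pics/w0.png

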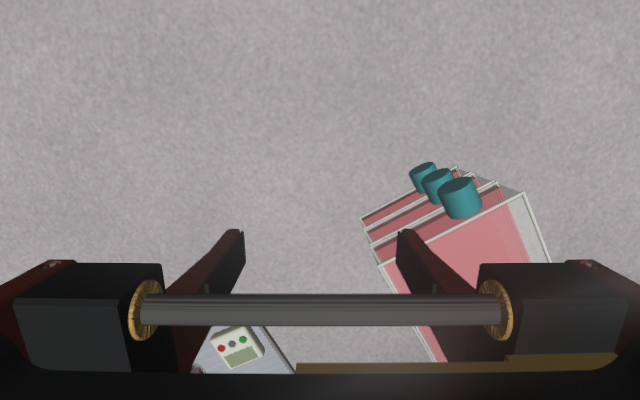

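The wrist view shows the shelf flasks and timer at the bottom edge, so the camera looks towards the robot side of the tool. I'll move so the tray comes into view, squaring the tool on the way.

Call:
servo_tool([
  {"grip": 1,"x": -0.462,"y": -0.151,"z": -0.08,"rz": -0.397},
  {"grip": 1,"x": -0.462,"y": -0.151,"z": -0.08,"rz": -0.397},
  {"grip": 1,"x": -0.462,"y": -0.151,"z": -0.08,"rz": -0.397},
  {"grip": 1,"x": -0.462,"y": -0.151,"z": -0.08,"rz": -0.397},
  {"grip": 1,"x": -0.462,"y": -0.151,"z": -0.08,"rz": -0.397},
  {"grip": 1,"x": -0.462,"y": -0.151,"z": -0.08,"rz": -0.397},
  {"grip": 1,"x": -0.462,"y": -0.151,"z": -0.08,"rz": -0.397},
  {"grip": 1,"x": -0.462,"y": -0.151,"z": -0.08,"rz": -0.397},
  {"grip": 1,"x": -0.462,"y": -0.151,"z": -0.08,"rz": -0.397},
  {"grip": 1,"x": -0.462,"y": -0.151,"z": -0.08,"rz": -0.397},
  {"grip": 1,"x": -0.462,"y": -0.151,"z": -0.08,"rz": -0.397},
  {"grip": 1,"x": -0.462,"y": -0.151,"z": -0.08,"rz": -0.397},
  {"grip": 1,"x": -0.462,"y": -0.151,"z": -0.08,"rz": -0.397},
  {"grip": 1,"x": -0.462,"y": -0.151,"z": -0.08,"rz": -0.397},
  {"grip": 1,"x": -0.462,"y": -0.151,"z": -0.08,"rz": -0.397},
])

```text
invalid input at $.targets[0]: expected keys grip, x, y, z, rx, ry, rz
```

```bash
python3 - <<'E'
from m import *
w=viewer.capture('wrist');save(w,'w1');np.save('w1.npy',w['img'])
o=manip.observe();print(o['t'],o['tcp_pos'],o['orientation'])
for n,z in [('culture',3),('timer',3),('tray',0)]:
    for a in mark_of(n,w)[:2]: print(n,a['confidence'],np.round(a['at']),world(w,a['at'][1],a['at'][0],z))
for n,z in [('culture',25),('timer',20)]:
    for a in outline_of(n,w)[:2]: print(n,a['confidence'],rect(w,a['pixels'],z))
E
```

```text
1.6 [232.40498315 553.11126558 222.6147595 ] [-2.43522636e-05  1.97579876e-01  9.80286789e-01 -6.29564745e-05]
culture 0.45 [363. 180.] [421.95580422 235.28072658   3.        ]
timer 0.58 [342. 240.] [421.65404585 340.09670832   3.        ]
culture 0.39 ((422.2352600097656, 351.6336669921875), (148.1934814453125, 84.2659912109375), 67.66012573242188)
timer 0.73 ((414.8226623535156, 345.4366455078125), (65.72736358642578, 65.77386474609375), 3.4336657524108887)
```

View pics/w1.png

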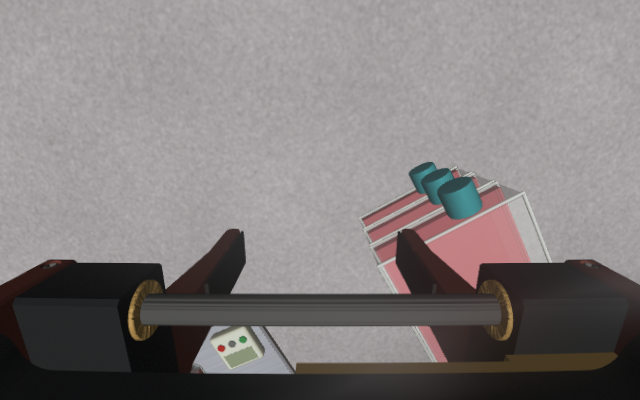

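The call was refused because every key is required, so this picture is the same as before. I'll resend it in full.

Call:
servo_tool([
  {"grip": 1,"x": -0.462,"y": -0.151,"z": -0.08,"rx": 0,"ry": 0,"rz": -0.397},
  {"grip": 1,"x": -0.462,"y": -0.151,"z": -0.08,"rx": 0,"ry": 0,"rz": -0.397},
  {"grip": 1,"x": -0.462,"y": -0.151,"z": -0.08,"rx": 0,"ry": 0,"rz": -0.397},
  {"grip": 1,"x": -0.462,"y": -0.151,"z": -0.08,"rx": 0,"ry": 0,"rz": -0.397},
  {"grip": 1,"x": -0.462,"y": -0.151,"z": -0.08,"rx": 0,"ry": 0,"rz": -0.397},
  {"grip": 1,"x": -0.462,"y": -0.151,"z": -0.08,"rx": 0,"ry": 0,"rz": -0.397},
  {"grip": 1,"x": -0.462,"y": -0.151,"z": -0.08,"rx": 0,"ry": 0,"rz": -0.397},
  {"grip": 1,"x": -0.462,"y": -0.151,"z": -0.08,"rx": 0,"ry": 0,"rz": -0.397},
  {"grip": 1,"x": -0.462,"y": -0.151,"z": -0.08,"rx": 0,"ry": 0,"rz": -0.397},
  {"grip": 1,"x": -0.462,"y": -0.151,"z": -0.08,"rx": 0,"ry": 0,"rz": -0.397},
  {"grip": 1,"x": -0.462,"y": -0.151,"z": -0.08,"rx": 0,"ry": 0,"rz": -0.397},
  {"grip": 1,"x": -0.462,"y": -0.151,"z": -0.08,"rx": 0,"ry": 0,"rz": -0.397},
  {"grip": 1,"x": -0.462,"y": -0.151,"z": -0.08,"rx": 0,"ry": 0,"rz": -0.397},
  {"grip": 1,"x": -0.462,"y": -0.151,"z": -0.08,"rx": 0,"ry": 0,"rz": -0.397},
])

```text
t: 3.02
tcp_pos: [601.6, 233.2, 302.6]
orientation: [0.0, 0.002, 1.0, 0.0]
ft_force: [-0.1, 0.8, 0.5]
opening: 87.6
grasp_force: 0.0
```

```bash
python3 - <<'E'
from m import *
w=viewer.capture('wrist');save(w,'w2')
o=manip.observe();print(o['t'],o['tcp_pos'],o['orientation'])
for n,z in [('culture',3),('timer',3),('tray',0)]:
    for a in mark_of(n,w)[:2]: print(n,a['confidence'],np.round(a['at']),world(w,a['at'][1],a['at'][0],z))
for n,z in [('culture',25),('timer',20)]:
    for a in outline_of(n,w)[:2]: print(n,a['confidence'],rect(w,a['pixels'],z))
E
```

```text
3.0667 [599.93872718 234.48730983 302.28822114] [-4.66430184e-04  1.28066646e-03  9.99999060e-01  1.51317796e-04]
culture 0.87 [ 33. 328.] [416.92909695 244.39649865   3.        ]
timer 0.87 [ 34. 398.] [418.97124676 340.55431882   3.        ]
timer 0.33 [ 34. 325.] [418.1768608  238.99986875   3.        ]
tray 0.91 [ 92. 315.] [494.23266851 224.89985028   0.        ]
tray 0.51 [47. 20.] [ 426.49883057 -200.47540105    0.        ]
culture 0.9 ((441.3892517089844, 238.97604370117188), (111.47731018066406, 54.27016067504883), 3.288485288619995)
timer 0.84 ((418.91668701171875, 340.50921630859375), (61.63738250732422, 62.14087677001953), 3.4094505310058594)
```

View pics/w2.png

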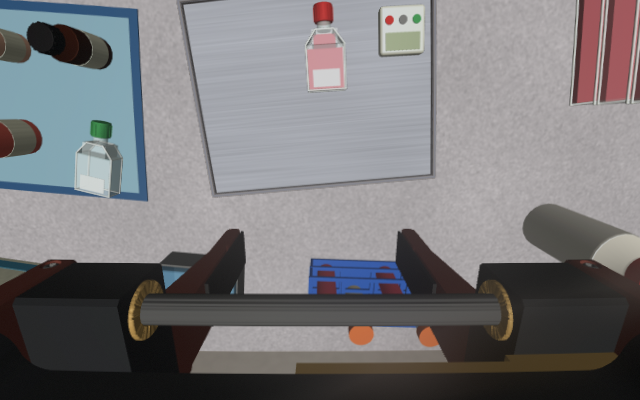

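The wrist view shows the tray with rear corners at px (433,176) and (215,193). The culture body's rear edge runs from (307,91) to (346,89), and its cap is at (323,12). The green flask is at lower left, at (98,165).

```bash
python3 - <<'E'
from m import *
w=viewer.capture('wrist')
for n,u,v,z in [('RL',433,176,12),('RR',215,194,12),('left front',434,20,12),('Rfront',184,10,12),('c rearR top',307,91,31),('c rearL top',346,89,31),('c rearR bot',307,91,3),('cap end',323,3,17),('capcentre',323,13,17)]:
    print(n,world(w,u,v,z)[:2].round(1))
save(w,'w2b');im=cv2.cvtColor(w['img'],cv2.COLOR_RGB2BGR)
cv2.imwrite('pics/w2c.png',cv2.resize(im[0:110,280:450],None,fx=4,fy=4,interpolation=cv2.INTER_CUBIC))
E
```

```text
RL [612.8 406.9]
RR [641.6  72.3]
left front [398.9 388.3]
Rfront [386.8  51.8]
c rearR top [492.4 216.9]
c rearL top [489.7 269.8]
c rearR bot [490.2 215.8]
cap end [381.  238.4]
capcentre [392.9 238.4]
```

View pics/w2c.png

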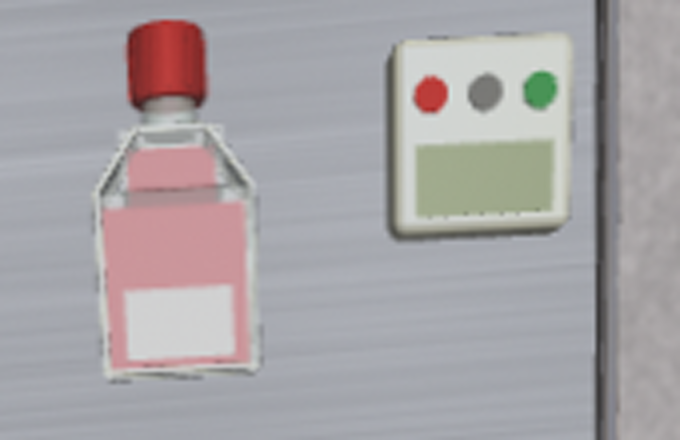

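Call:
servo_tool([
  {"grip": 1,"x": 0,"y": -0.45,"z": 0,"rx": 0,"ry": 0,"rz": 0},
  {"grip": 1,"x": 0,"y": -0.45,"z": 0,"rx": 0,"ry": 0,"rz": 0},
  {"grip": 1,"x": 0,"y": -0.45,"z": 0,"rx": 0,"ry": 0,"rz": 0},
  {"grip": 1,"x": 0,"y": -0.45,"z": 0,"rx": 0,"ry": 0,"rz": 0},
  {"grip": 1,"x": 0,"y": -0.45,"z": 0,"rx": 0,"ry": 0,"rz": 0},
  {"grip": 1,"x": 0,"y": -0.45,"z": 0,"rx": 0,"ry": 0,"rz": 0},
  {"grip": 1,"x": 0,"y": -0.45,"z": 0,"rx": 0,"ry": 0,"rz": 0},
  {"grip": 1,"x": 0,"y": -0.45,"z": 0,"rx": 0,"ry": 0,"rz": 0},
  {"grip": 1,"x": 0,"y": -0.45,"z": 0,"rx": 0,"ry": 0,"rz": 0},
  {"grip": 1,"x": 0,"y": -0.45,"z": 0,"rx": 0,"ry": 0,"rz": 0},
  {"grip": 1,"x": 0,"y": -0.45,"z": 0,"rx": 0,"ry": 0,"rz": 0},
  {"grip": 1,"x": 0,"y": -0.45,"z": 0,"rx": 0,"ry": 0,"rz": 0},
  {"grip": 1,"x": 0,"y": -0.45,"z": 0,"rx": 0,"ry": 0,"rz": 0},
])

```text
t: 4.45
tcp_pos: [599.3, -216.0, 302.4]
orientation: [-0.0, 0.002, 1.0, 0.0]
ft_force: [0.2, 1.2, 0.4]
opening: 87.9
grasp_force: 0.0
```

```bash
python3 - <<'E'
from m import *
w=viewer.capture('wrist');save(w,'w3')
o=manip.observe();print(o['t'],o['tcp_pos'],o['orientation'],w['xyz'])
for n in ['enzyme','buffer','medium','flask_green','flask_orange','amber']:
    for a in mark_of(n,w)[:2]: print(n,round(a['confidence'],2),np.round(a['at']),world(w,a['at'][1],a['at'][0],2)[:2].round(1))
hsv=cv2.cvtColor(w['img'],cv2.COLOR_RGB2HSV).astype(int)
H,S,V=[hsv[...,i] for i in range(3)]
for n,cm,z in [('y',(H>22)&(H<35)&(S>120)&(V>80),90),('blue',(H>105)&(H<125)&(S>190)&(V>120),105),('white',(S<30)&(V>190),105),('g',(H>50)&(H<80)&(S>120),16),('or',(H>5)&(H<15)&(S>160)&(V>120),16)]:
    k,l,st,ce=cv2.connectedComponentsWithStats(cm.astype(np.uint8))
    print(n,[(int(st[i,4]),ce[i].round().tolist(),world(w,*ce[i],z)[:2].round(1).tolist()) for i in range(1,k) if st[i,4]>80])
E
```

```text
4.5 [ 599.30485992 -214.47353933  302.49490357] [-1.92911883e-04  6.67965458e-04  9.99999669e-01  4.21574495e-04] [ 527.38066743 -216.85098725  466.29942252]
enzyme 0.79 [ 46. 335.] [ 431.6 -195.6]
buffer 0.91 [ 33. 244.] [ 413.4 -322.2]
medium 0.93 [137. 316.] [ 556.4 -223.2]
medium 0.3 [ 32. 246.] [ 413.1 -319.9]
flask_green 0.92 [141. 401.] [562.8 -94.5]
flask_orange 0.79 [170. 127.] [ 605.9 -518.9]
flask_orange 0.65 [ 46. 334.] [ 431.2 -197.4]
amber 0.74 [ 56. 415.] [444.4 -82.6]
y [(608, [335.0, 26.0], [429.0, -199.6])]
blue []
white [(768, [319.0, 140.0], [553.6, -218.4]), (195, [235.0, 134.0], [545.6, -316.1]), (229, [405.0, 148.0], [562.9, -117.3]), (1278, [231.0, 159.0], [575.4, -323.0]), (1222, [398.0, 174.0], [594.0, -123.6]), (90, [270.0, 288.0], [749.3, -285.0]), (124, [255.0, 342.0], [836.7, -310.7])]
g [(102, [412.0, 129.0], [543.9, -84.1])]
or [(195, [112.0, 183.0], [623.4, -535.7])]
```

View pics/w3.png

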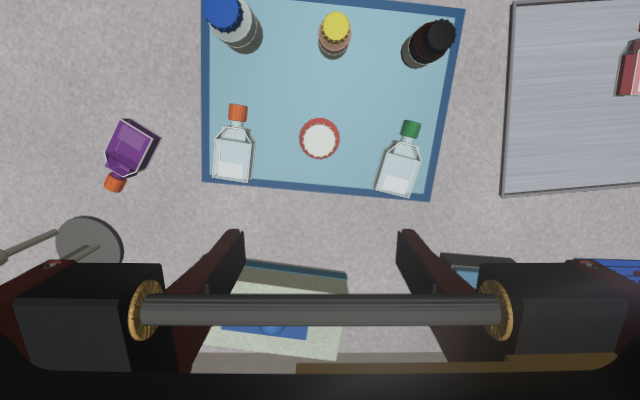

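The wrist view shows enzyme at px (335,26), buffer (224,15), medium (319,140), amber (440,35), green cap (410,129) and orange cap (237,112). These agree with the top view. Enzyme comes first.

Call:
servo_tool([
  {"grip": 1,"x": 0.1705,"y": 0.0175,"z": 0.12,"rx": 0,"ry": 0,"rz": 0},
  {"grip": 1,"x": 0.1705,"y": 0.0175,"z": 0.12,"rx": 0,"ry": 0,"rz": 0},
  {"grip": 1,"x": 0.1705,"y": 0.0175,"z": 0.12,"rx": 0,"ry": 0,"rz": 0},
  {"grip": 1,"x": 0.1705,"y": 0.0175,"z": 0.12,"rx": 0,"ry": 0,"rz": 0},
  {"grip": 1,"x": 0.1705,"y": 0.0175,"z": 0.12,"rx": 0,"ry": 0,"rz": 0},
  {"grip": 1,"x": 0.1705,"y": 0.0175,"z": 0.12,"rx": 0,"ry": 0,"rz": 0},
  {"grip": 1,"x": 0.1705,"y": 0.0175,"z": 0.15,"rx": 0,"ry": 0,"rz": 0},
  {"grip": 1,"x": 0.1705,"y": 0.0175,"z": 0.18,"rx": 0,"ry": 0,"rz": 0},
  {"grip": 1,"x": 0.1705,"y": 0.0175,"z": 0.21,"rx": 0,"ry": 0,"rz": 0},
  {"grip": 1,"x": 0.1705,"y": 0.0175,"z": 0.24,"rx": 0,"ry": 0,"rz": 0},
  {"grip": 1,"x": 0.1705,"y": 0.0175,"z": 0.26,"rx": 0,"ry": 0,"rz": 0},
  {"grip": 1,"x": 0.1705,"y": 0.0175,"z": 0.272,"rx": 0,"ry": 0,"rz": 0},
  {"grip": 1,"x": 0.1705,"y": 0.0175,"z": 0.272,"rx": 0,"ry": 0,"rz": 0},
  {"grip": 0.2,"x": 0.1705,"y": 0.0175,"z": 0.272,"rx": 0,"ry": 0,"rz": 0},
  {"grip": 0.2,"x": 0.1705,"y": 0.0175,"z": 0.272,"rx": 0,"ry": 0,"rz": 0},
  {"grip": 0.2,"x": 0.1705,"y": 0.0175,"z": 0.272,"rx": 0,"ry": 0,"rz": 0},
  {"grip": 0.2,"x": 0.1705,"y": 0.0175,"z": 0.272,"rx": 0,"ry": 0,"rz": 0},
  {"grip": 0.2,"x": 0.1705,"y": 0.0175,"z": 0.272,"rx": 0,"ry": 0,"rz": 0},
  {"grip": 0.2,"x": 0.1705,"y": 0.0175,"z": 0.272,"rx": 0,"ry": 0,"rz": 0},
])

```text
t: 6.38
tcp_pos: [429.4, -197.7, 31.3]
orientation: [0.0, 0.0, 1.0, -0.0]
ft_force: [0.7, -0.2, 0.5]
opening: 51.3
grasp_force: 0.0
```

Call:
servo_tool([
  {"grip": 0.2,"x": 0,"y": 0,"z": 0,"rx": 0,"ry": 0,"rz": 0},
  {"grip": 0.2,"x": 0,"y": 0,"z": 0,"rx": 0,"ry": 0,"rz": 0},
  {"grip": 0.2,"x": 0,"y": 0,"z": 0,"rx": 0,"ry": 0,"rz": 0},
  {"grip": 0.2,"x": 0,"y": 0,"z": -0.02,"rx": 0,"ry": 0,"rz": 0},
  {"grip": 0.2,"x": 0,"y": 0,"z": -0.055,"rx": 0,"ry": 0,"rz": 0},
  {"grip": 0.2,"x": 0,"y": 0,"z": -0.09,"rx": 0,"ry": 0,"rz": 0},
  {"grip": 0.2,"x": 0,"y": 0.01,"z": -0.12,"rx": 0,"ry": 0,"rz": 0},
  {"grip": 0.2,"x": -0.01,"y": 0.03,"z": -0.14,"rx": 0,"ry": 0,"rz": 0},
  {"grip": 0.2,"x": -0.02,"y": 0.06,"z": -0.15,"rx": 0,"ry": 0,"rz": 0},
  {"grip": 0.2,"x": -0.03,"y": 0.095,"z": -0.15,"rx": 0,"ry": 0,"rz": 0},
  {"grip": 0.2,"x": -0.04,"y": 0.13,"z": -0.15,"rx": 0,"ry": 0,"rz": 0},
  {"grip": 0.2,"x": -0.05,"y": 0.165,"z": -0.15,"rx": 0,"ry": 0,"rz": 0},
  {"grip": 0.2,"x": -0.06,"y": 0.2,"z": -0.15,"rx": 0,"ry": 0,"rz": 0},
  {"grip": 0.2,"x": -0.07,"y": 0.235,"z": -0.15,"rx": 0,"ry": 0,"rz": 0},
  {"grip": 0.2,"x": -0.08,"y": 0.27,"z": -0.15,"rx": 0,"ry": 0,"rz": 0},
  {"grip": 0.2,"x": -0.09,"y": 0.305,"z": -0.15,"rx": 0,"ry": 0,"rz": 0},
  {"grip": 0.2,"x": -0.1,"y": 0.34,"z": -0.15,"rx": 0,"ry": 0,"rz": 0},
  {"grip": 0.2,"x": -0.115,"y": 0.375,"z": -0.15,"rx": 0,"ry": 0,"rz": 0},
  {"grip": 0.2,"x": -0.125,"y": 0.4,"z": -0.15,"rx": 0,"ry": 0,"rz": 0},
  {"grip": 0.2,"x": -0.134,"y": 0.42,"z": -0.15,"rx": 0,"ry": 0,"rz": 0},
])

```text
t: 8.05
tcp_pos: [563.4, 225.0, 180.1]
orientation: [-0.0, -0.0, 1.0, 0.0]
ft_force: [0.4, -0.5, -0.9]
opening: 39.3
grasp_force: 30.0
```

Call:
servo_tool([
  {"grip": 0.2,"x": 0,"y": 0.027,"z": 0.03,"rx": 0,"ry": 0,"rz": 0},
  {"grip": 0.2,"x": 0,"y": 0.027,"z": 0.065,"rx": 0,"ry": 0,"rz": 0},
  {"grip": 0.2,"x": 0,"y": 0.027,"z": 0.1,"rx": 0,"ry": 0,"rz": 0},
  {"grip": 0.2,"x": 0,"y": 0.027,"z": 0.125,"rx": 0,"ry": 0,"rz": 0},
  {"grip": 0.2,"x": 0,"y": 0.027,"z": 0.138,"rx": 0,"ry": 0,"rz": 0},
  {"grip": 0.2,"x": 0,"y": 0.027,"z": 0.144,"rx": 0,"ry": 0,"rz": 0},
  {"grip": 0.2,"x": 0,"y": 0.027,"z": 0.148,"rx": 0,"ry": 0,"rz": 0},
  {"grip": 0.2,"x": 0,"y": 0.027,"z": 0.148,"rx": 0,"ry": 0,"rz": 0},
  {"grip": 0.2,"x": 0,"y": 0.027,"z": 0.148,"rx": 0,"ry": 0,"rz": 0},
  {"grip": 0.8,"x": 0,"y": 0.027,"z": 0.148,"rx": 0,"ry": 0,"rz": 0},
  {"grip": 0.8,"x": 0,"y": 0.027,"z": 0.148,"rx": 0,"ry": 0,"rz": 0},
  {"grip": 0.8,"x": 0,"y": 0.027,"z": 0.148,"rx": 0,"ry": 0,"rz": 0},
  {"grip": 0.8,"x": 0,"y": 0.027,"z": 0.148,"rx": 0,"ry": 0,"rz": 0},
  {"grip": 0.8,"x": 0,"y": 0.027,"z": 0.148,"rx": 0,"ry": 0,"rz": 0},
  {"grip": 0.8,"x": 0,"y": 0.027,"z": 0.12,"rx": 0,"ry": 0,"rz": 0},
  {"grip": 1,"x": 0,"y": 0.027,"z": 0.08,"rx": 0,"ry": 0,"rz": 0},
  {"grip": 1,"x": -0.01,"y": 0.027,"z": 0.04,"rx": 0,"ry": 0,"rz": 0},
  {"grip": 1,"x": -0.03,"y": 0.01,"z": 0,"rx": 0,"ry": 0,"rz": 0},
  {"grip": 1,"x": -0.06,"y": -0.01,"z": -0.04,"rx": 0,"ry": 0,"rz": 0},
  {"grip": 1,"x": -0.09,"y": -0.01,"z": -0.06,"rx": 0,"ry": 0,"rz": 0},
])

```text
t: 9.72
tcp_pos: [644.5, 212.5, 236.9]
orientation: [0.0, 0.0, 1.0, -0.0]
ft_force: [0.6, 0.5, -0.4]
opening: 87.9
grasp_force: 0.0
```

```bash
cat > rel.py <<'E'
from m import *
def report(p):
    hsv=cv2.cvtColor(p['img'],cv2.COLOR_RGB2HSV).astype(int)
    H,S,V=[hsv[...,i] for i in range(3)]
    for n in ['enzyme','buffer','medium']:
        for a in mark_of(n,p)[:1]: print(n,'mark',round(a['confidence'],2),world(p,a['at'][1],a['at'][0],3)[:2].round(1))
    for n,cm,z in [('y',(H>22)&(H<35)&(S>120)&(V>80),91),('blue',(H>105)&(H<125)&(S>170)&(V>90),107),('red',((H<5)|(H>175))&(S>170)&(V>80),17),('g',(H>50)&(H<80)&(S>120),17),('or',(H>5)&(H<15)&(S>150)&(V>120),17)]:
        k,l,st,ce=cv2.connectedComponentsWithStats(cm.astype(np.uint8))
        q=[(int(st[i,4]),ce[i].round().tolist(),world(p,*ce[i],z)[:2].round(1).tolist()) for i in range(1,k) if st[i,4]>30]
        print(n,[a for a in q if 350<a[2][0]<640])
    for a in outline_of('culture',p)[:1]: print('culture',rect(p,a['pixels'],20))
    for a in outline_of('tray',p)[:1]: print('tray',rect(p,a['pixels'],8))
E
python3 - <<'E'
from rel import *
o=manip.observe();print(o['t'],o['tcp_pos'],o['orientation'])
w=viewer.capture('wrist');save(w,'w4');report(w);t=viewer.capture('top');save(t,'t4');report(t)
E
```

```text
9.7167 [644.49536939 212.50452759 236.9356664 ] [ 4.27417166e-04  1.98247190e-04  9.99999848e-01 -2.86281054e-04]
enzyme mark 0.83 [564.3 251.4]
y [(675, [358.0, 112.0], [567.7, 248.2])]
blue []
red []
g [(335, [72.0, 96.0], [546.8, -91.8])]
or []
culture ((471.9676818847656, 240.38510131835938), (52.74922180175781, 54.43929672241211), 2.1874513626098633)
tray ((532.179931640625, 226.69740295410156), (209.71395874023438, 350.69818115234375), 4.488073825836182)
enzyme mark 0.59 [554.9 252.2]
buffer mark 0.48 [ 421.7 -308.2]
medium mark 0.54 [ 558.1 -219.7]
y []
blue [(59, [307.0, 161.0], [590.7, -51.5]), (31, [361.0, 157.0], [605.4, -224.2]), (35, [407.0, 168.0], [571.6, -371.4]), (32, [406.0, 191.0], [496.5, -366.1]), (105, [392.0, 216.0], [416.0, -318.1])]
red [(55, [356.0, 179.0], [552.2, -215.8])]
g [(47, [317.0, 181.0], [545.6, -85.4])]
or [(41, [449.0, 159.0], [623.8, -529.7]), (40, [391.0, 188.0], [523.3, -332.5])]
tray ((508.49468994140625, 151.19720458984375), (278.3131103515625, 191.3189239501953), 4.907233715057373)
```

View pics/w4.png

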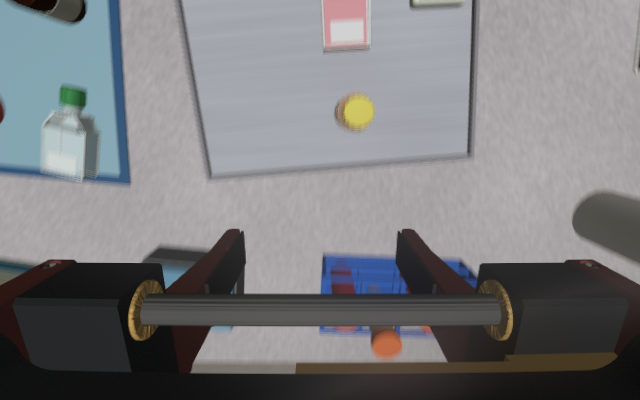

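Enzyme at px (358,112) stands upright straight behind the flask. It measures about 143 mm behind and within 4 mm laterally. Buffer is next.

Call:
servo_tool([
  {"grip": 1,"x": 0.239,"y": -0.5305,"z": 0.08,"rx": 0,"ry": 0,"rz": 0},
  {"grip": 1,"x": 0.239,"y": -0.5305,"z": 0.08,"rx": 0,"ry": 0,"rz": 0},
  {"grip": 1,"x": 0.239,"y": -0.5305,"z": 0.08,"rx": 0,"ry": 0,"rz": 0},
  {"grip": 1,"x": 0.239,"y": -0.5305,"z": 0.08,"rx": 0,"ry": 0,"rz": 0},
  {"grip": 1,"x": 0.239,"y": -0.5305,"z": 0.08,"rx": 0,"ry": 0,"rz": 0},
  {"grip": 1,"x": 0.239,"y": -0.5305,"z": 0.08,"rx": 0,"ry": 0,"rz": 0},
  {"grip": 1,"x": 0.239,"y": -0.5305,"z": 0.08,"rx": 0,"ry": 0,"rz": 0},
  {"grip": 1,"x": 0.239,"y": -0.5305,"z": 0.08,"rx": 0,"ry": 0,"rz": 0},
  {"grip": 1,"x": 0.239,"y": -0.5305,"z": 0.08,"rx": 0,"ry": 0,"rz": 0},
  {"grip": 1,"x": 0.239,"y": -0.5305,"z": 0.08,"rx": 0,"ry": 0,"rz": 0},
  {"grip": 1,"x": 0.239,"y": -0.5305,"z": 0.08,"rx": 0,"ry": 0,"rz": 0},
  {"grip": 1,"x": 0.239,"y": -0.5305,"z": 0.08,"rx": 0,"ry": 0,"rz": 0},
  {"grip": 1,"x": 0.239,"y": -0.5305,"z": 0.08,"rx": 0,"ry": 0,"rz": 0},
  {"grip": 1,"x": 0.239,"y": -0.5305,"z": 0.08,"rx": 0,"ry": 0,"rz": 0},
  {"grip": 1,"x": 0.239,"y": -0.5305,"z": 0.08,"rx": 0,"ry": 0,"rz": 0},
  {"grip": 1,"x": 0.239,"y": -0.5305,"z": 0.08,"rx": 0,"ry": 0,"rz": 0},
  {"grip": 1,"x": 0.239,"y": -0.5305,"z": 0.08,"rx": 0,"ry": 0,"rz": 0},
])

```text
t: 11.73
tcp_pos: [405.4, -315.9, 153.5]
orientation: [-0.0, 0.001, 1.0, 0.0]
ft_force: [0.2, 0.6, 0.0]
opening: 87.7
grasp_force: 0.0
```

Call:
servo_tool([
  {"grip": 1,"x": -0.009,"y": 0,"z": 0.02,"rx": 0,"ry": 0,"rz": 0},
  {"grip": 1,"x": -0.009,"y": 0,"z": 0.05,"rx": 0,"ry": 0,"rz": 0},
  {"grip": 1,"x": -0.009,"y": 0,"z": 0.08,"rx": 0,"ry": 0,"rz": 0},
  {"grip": 1,"x": -0.009,"y": 0,"z": 0.105,"rx": 0,"ry": 0,"rz": 0},
  {"grip": 1,"x": -0.009,"y": 0,"z": 0.116,"rx": 0,"ry": 0,"rz": 0},
  {"grip": 0.3,"x": -0.009,"y": 0,"z": 0.116,"rx": 0,"ry": 0,"rz": 0},
  {"grip": 0.3,"x": -0.009,"y": 0,"z": 0.116,"rx": 0,"ry": 0,"rz": 0},
  {"grip": 0.3,"x": -0.009,"y": 0,"z": 0.116,"rx": 0,"ry": 0,"rz": 0},
  {"grip": 0.3,"x": -0.009,"y": 0,"z": 0.116,"rx": 0,"ry": 0,"rz": 0},
  {"grip": 0.3,"x": -0.009,"y": 0,"z": 0.116,"rx": 0,"ry": 0,"rz": 0},
  {"grip": 0.3,"x": -0.009,"y": 0,"z": 0.116,"rx": 0,"ry": 0,"rz": 0},
  {"grip": 0.3,"x": -0.009,"y": 0,"z": 0.116,"rx": 0,"ry": 0,"rz": 0},
  {"grip": 0.3,"x": -0.009,"y": 0,"z": 0.116,"rx": 0,"ry": 0,"rz": 0},
])

```text
t: 12.82
tcp_pos: [415.5, -317.4, 38.7]
orientation: [0.001, 0.001, 1.0, -0.001]
ft_force: [0.9, 0.2, 7.2]
opening: 51.3
grasp_force: 30.0
```

Call:
servo_tool([
  {"grip": 0.3,"x": 0,"y": 0,"z": -0.015,"rx": 0,"ry": 0,"rz": 0},
  {"grip": 0.3,"x": 0,"y": 0,"z": -0.045,"rx": 0,"ry": 0,"rz": 0},
  {"grip": 0.3,"x": 0,"y": 0,"z": -0.08,"rx": 0,"ry": 0,"rz": 0},
  {"grip": 0.3,"x": 0,"y": 0.005,"z": -0.115,"rx": 0,"ry": 0,"rz": 0},
  {"grip": 0.3,"x": -0.005,"y": 0.02,"z": -0.135,"rx": 0,"ry": 0,"rz": 0},
  {"grip": 0.3,"x": -0.015,"y": 0.045,"z": -0.15,"rx": 0,"ry": 0,"rz": 0},
  {"grip": 0.3,"x": -0.025,"y": 0.08,"z": -0.15,"rx": 0,"ry": 0,"rz": 0},
  {"grip": 0.3,"x": -0.035,"y": 0.115,"z": -0.15,"rx": 0,"ry": 0,"rz": 0},
  {"grip": 0.3,"x": -0.045,"y": 0.15,"z": -0.15,"rx": 0,"ry": 0,"rz": 0},
  {"grip": 0.3,"x": -0.055,"y": 0.185,"z": -0.15,"rx": 0,"ry": 0,"rz": 0},
  {"grip": 0.3,"x": -0.065,"y": 0.22,"z": -0.15,"rx": 0,"ry": 0,"rz": 0},
  {"grip": 0.3,"x": -0.075,"y": 0.255,"z": -0.15,"rx": 0,"ry": 0,"rz": 0},
  {"grip": 0.3,"x": -0.085,"y": 0.29,"z": -0.15,"rx": 0,"ry": 0,"rz": 0},
  {"grip": 0.3,"x": -0.095,"y": 0.325,"z": -0.15,"rx": 0,"ry": 0,"rz": 0},
  {"grip": 0.3,"x": -0.105,"y": 0.36,"z": -0.15,"rx": 0,"ry": 0,"rz": 0},
  {"grip": 0.3,"x": -0.115,"y": 0.395,"z": -0.15,"rx": 0,"ry": 0,"rz": 0},
  {"grip": 0.3,"x": -0.125,"y": 0.43,"z": -0.15,"rx": 0,"ry": 0,"rz": 0},
  {"grip": 0.3,"x": -0.13,"y": 0.465,"z": -0.15,"rx": 0,"ry": 0,"rz": 0},
  {"grip": 0.3,"x": -0.135,"y": 0.495,"z": -0.15,"rx": 0,"ry": 0,"rz": 0},
  {"grip": 0.3,"x": -0.14,"y": 0.52,"z": -0.15,"rx": 0,"ry": 0,"rz": 0},
])

```text
t: 14.48
tcp_pos: [554.3, 205.7, 187.2]
orientation: [-0.001, 0.0, 1.0, 0.0]
ft_force: [0.4, -0.1, -2.0]
opening: 51.7
grasp_force: 30.0
```

Call:
servo_tool([
  {"grip": 0.3,"x": 0,"y": 0.025,"z": 0,"rx": 0,"ry": 0,"rz": 0},
  {"grip": 0.3,"x": 0,"y": 0.055,"z": 0,"rx": 0,"ry": 0,"rz": 0},
  {"grip": 0.3,"x": 0,"y": 0.09,"z": 0,"rx": 0,"ry": 0,"rz": 0},
  {"grip": 0.3,"x": 0,"y": 0.12,"z": 0,"rx": 0,"ry": 0,"rz": 0},
  {"grip": 0.3,"x": 0,"y": 0.137,"z": 0,"rx": 0,"ry": 0,"rz": 0},
  {"grip": 0.3,"x": 0,"y": 0.142,"z": 0.005,"rx": 0,"ry": 0,"rz": 0},
  {"grip": 0.3,"x": 0,"y": 0.142,"z": 0.02,"rx": 0,"ry": 0,"rz": 0},
  {"grip": 0.3,"x": 0,"y": 0.142,"z": 0.05,"rx": 0,"ry": 0,"rz": 0},
])

```text
t: 15.15
tcp_pos: [557.4, 345.8, 140.0]
orientation: [0.003, 0.0, 1.0, 0.001]
ft_force: [0.7, 0.0, -1.6]
opening: 51.9
grasp_force: 30.0
```

Call:
servo_tool([
  {"grip": 0.3,"x": 0,"y": 0,"z": 0.03,"rx": 0,"ry": 0,"rz": 0},
  {"grip": 0.3,"x": 0,"y": 0,"z": 0.06,"rx": 0,"ry": 0,"rz": 0},
  {"grip": 0.3,"x": 0,"y": 0,"z": 0.082,"rx": 0,"ry": 0,"rz": 0},
  {"grip": 0.3,"x": 0,"y": 0,"z": 0.092,"rx": 0,"ry": 0,"rz": 0},
  {"grip": 0.3,"x": 0,"y": 0,"z": 0.098,"rx": 0,"ry": 0,"rz": 0},
  {"grip": 0.3,"x": 0,"y": 0,"z": 0.098,"rx": 0,"ry": 0,"rz": 0},
  {"grip": 0.3,"x": 0,"y": 0,"z": 0.098,"rx": 0,"ry": 0,"rz": 0},
  {"grip": 0.85,"x": 0,"y": 0,"z": 0.098,"rx": 0,"ry": 0,"rz": 0},
  {"grip": 0.85,"x": 0,"y": 0,"z": 0.098,"rx": 0,"ry": 0,"rz": 0},
  {"grip": 0.85,"x": 0,"y": 0,"z": 0.098,"rx": 0,"ry": 0,"rz": 0},
  {"grip": 0.85,"x": 0,"y": 0,"z": 0.098,"rx": 0,"ry": 0,"rz": 0},
  {"grip": 0.85,"x": 0,"y": 0,"z": 0.098,"rx": 0,"ry": 0,"rz": 0},
  {"grip": 0.85,"x": 0,"y": 0,"z": 0.075,"rx": 0,"ry": 0,"rz": 0},
  {"grip": 0.85,"x": 0,"y": 0,"z": 0.04,"rx": 0,"ry": 0,"rz": 0},
  {"grip": 1,"x": 0,"y": 0,"z": 0,"rx": 0,"ry": 0,"rz": 0},
  {"grip": 1,"x": 0,"y": 0,"z": -0.04,"rx": 0,"ry": 0,"rz": 0},
  {"grip": 1,"x": 0,"y": 0,"z": -0.06,"rx": 0,"ry": 0,"rz": 0},
])

```text
t: 16.57
tcp_pos: [557.0, 346.5, 202.9]
orientation: [0.003, 0.0, 1.0, 0.001]
ft_force: [1.2, -0.0, -0.1]
opening: 87.4
grasp_force: 0.0
```

Call:
servo_tool([
  {"grip": 1,"x": 0.002,"y": -0.563,"z": 0.04,"rx": 0,"ry": 0,"rz": 0},
  {"grip": 1,"x": 0.002,"y": -0.563,"z": 0.04,"rx": 0,"ry": 0,"rz": 0},
  {"grip": 1,"x": 0.002,"y": -0.563,"z": 0.04,"rx": 0,"ry": 0,"rz": 0},
  {"grip": 1,"x": 0.002,"y": -0.563,"z": 0.04,"rx": 0,"ry": 0,"rz": 0},
  {"grip": 1,"x": 0.002,"y": -0.563,"z": 0.04,"rx": 0,"ry": 0,"rz": 0},
  {"grip": 1,"x": 0.002,"y": -0.563,"z": 0.04,"rx": 0,"ry": 0,"rz": 0},
  {"grip": 1,"x": 0.002,"y": -0.563,"z": 0.04,"rx": 0,"ry": 0,"rz": 0},
  {"grip": 1,"x": 0.002,"y": -0.563,"z": 0.04,"rx": 0,"ry": 0,"rz": 0},
  {"grip": 1,"x": 0.002,"y": -0.563,"z": 0.04,"rx": 0,"ry": 0,"rz": 0},
  {"grip": 1,"x": 0.002,"y": -0.563,"z": 0.04,"rx": 0,"ry": 0,"rz": 0},
  {"grip": 1,"x": 0.002,"y": -0.563,"z": 0.04,"rx": 0,"ry": 0,"rz": 0},
  {"grip": 1,"x": 0.002,"y": -0.563,"z": 0.04,"rx": 0,"ry": 0,"rz": 0},
  {"grip": 1,"x": 0.002,"y": -0.563,"z": 0.04,"rx": 0,"ry": 0,"rz": 0},
  {"grip": 1,"x": 0.002,"y": -0.563,"z": 0.04,"rx": 0,"ry": 0,"rz": 0},
  {"grip": 1,"x": 0.002,"y": -0.563,"z": 0.04,"rx": 0,"ry": 0,"rz": 0},
  {"grip": 1,"x": 0.002,"y": -0.563,"z": 0.05,"rx": 0,"ry": 0,"rz": 0},
  {"grip": 1,"x": 0.002,"y": -0.563,"z": 0.05,"rx": 0,"ry": 0,"rz": 0},
])

```text
t: 17.98
tcp_pos: [551.4, -216.2, 145.8]
orientation: [-0.001, 0.001, 1.0, 0.001]
ft_force: [-0.8, 0.1, 0.1]
opening: 88.1
grasp_force: 0.0
```

Call:
servo_tool([
  {"grip": 1,"x": -0.003,"y": -0.001,"z": 0.02,"rx": 0,"ry": 0,"rz": 0},
  {"grip": 1,"x": -0.003,"y": -0.001,"z": 0.05,"rx": 0,"ry": 0,"rz": 0},
  {"grip": 1,"x": -0.003,"y": -0.001,"z": 0.08,"rx": 0,"ry": 0,"rz": 0},
  {"grip": 1,"x": -0.003,"y": -0.001,"z": 0.1,"rx": 0,"ry": 0,"rz": 0},
  {"grip": 1,"x": -0.003,"y": -0.001,"z": 0.109,"rx": 0,"ry": 0,"rz": 0},
  {"grip": 0.3,"x": -0.003,"y": -0.001,"z": 0.109,"rx": 0,"ry": 0,"rz": 0},
  {"grip": 0.3,"x": -0.003,"y": -0.001,"z": 0.109,"rx": 0,"ry": 0,"rz": 0},
  {"grip": 0.3,"x": -0.003,"y": -0.001,"z": 0.109,"rx": 0,"ry": 0,"rz": 0},
  {"grip": 0.3,"x": -0.003,"y": -0.001,"z": 0.109,"rx": 0,"ry": 0,"rz": 0},
  {"grip": 0.3,"x": -0.003,"y": -0.001,"z": 0.109,"rx": 0,"ry": 0,"rz": 0},
  {"grip": 0.3,"x": -0.003,"y": -0.001,"z": 0.109,"rx": 0,"ry": 0,"rz": 0},
  {"grip": 0.3,"x": -0.003,"y": -0.001,"z": 0.109,"rx": 0,"ry": 0,"rz": 0},
  {"grip": 0.3,"x": -0.003,"y": -0.001,"z": 0.109,"rx": 0,"ry": 0,"rz": 0},
])

```text
t: 19.07
tcp_pos: [556.3, -218.9, 39.7]
orientation: [0.001, 0.001, 1.0, -0.0]
ft_force: [-0.1, 2.1, 6.2]
opening: 51.8
grasp_force: 30.0
```

Call:
servo_tool([
  {"grip": 0.3,"x": 0,"y": 0,"z": -0.015,"rx": 0,"ry": 0,"rz": 0},
  {"grip": 0.3,"x": 0,"y": 0,"z": -0.045,"rx": 0,"ry": 0,"rz": 0},
  {"grip": 0.3,"x": 0,"y": 0,"z": -0.075,"rx": 0,"ry": 0,"rz": 0},
  {"grip": 0.3,"x": -0.002,"y": 0.01,"z": -0.1,"rx": 0,"ry": 0,"rz": 0},
  {"grip": 0.3,"x": -0.004,"y": 0.035,"z": -0.12,"rx": 0,"ry": 0,"rz": 0},
  {"grip": 0.3,"x": -0.006,"y": 0.07,"z": -0.125,"rx": 0,"ry": 0,"rz": 0},
  {"grip": 0.3,"x": -0.008,"y": 0.105,"z": -0.125,"rx": 0,"ry": 0,"rz": 0},
  {"grip": 0.3,"x": -0.01,"y": 0.14,"z": -0.125,"rx": 0,"ry": 0,"rz": 0},
  {"grip": 0.3,"x": -0.012,"y": 0.175,"z": -0.125,"rx": 0,"ry": 0,"rz": 0},
  {"grip": 0.3,"x": -0.014,"y": 0.21,"z": -0.125,"rx": 0,"ry": 0,"rz": 0},
  {"grip": 0.3,"x": -0.014,"y": 0.245,"z": -0.125,"rx": 0,"ry": 0,"rz": 0},
  {"grip": 0.3,"x": -0.014,"y": 0.28,"z": -0.125,"rx": 0,"ry": 0,"rz": 0},
  {"grip": 0.3,"x": -0.014,"y": 0.315,"z": -0.125,"rx": 0,"ry": 0,"rz": 0},
  {"grip": 0.3,"x": -0.014,"y": 0.345,"z": -0.125,"rx": 0,"ry": 0,"rz": 0},
  {"grip": 0.3,"x": -0.014,"y": 0.365,"z": -0.125,"rx": 0,"ry": 0,"rz": 0},
  {"grip": 0.3,"x": -0.014,"y": 0.372,"z": -0.12,"rx": 0,"ry": 0,"rz": 0},
  {"grip": 0.3,"x": -0.014,"y": 0.372,"z": -0.1,"rx": 0,"ry": 0,"rz": 0},
  {"grip": 0.3,"x": -0.014,"y": 0.372,"z": -0.07,"rx": 0,"ry": 0,"rz": 0},
  {"grip": 0.3,"x": -0.014,"y": 0.372,"z": -0.05,"rx": 0,"ry": 0,"rz": 0},
])

```text
t: 20.65
tcp_pos: [569.1, 152.8, 86.7]
orientation: [-0.001, 0.0, 1.0, -0.0]
ft_force: [-0.6, 0.0, -1.3]
opening: 51.6
grasp_force: 30.0
```

Call:
servo_tool([
  {"grip": 0.3,"x": 0,"y": 0.001,"z": 0.02,"rx": 0,"ry": 0,"rz": 0},
  {"grip": 0.3,"x": 0,"y": 0.001,"z": 0.036,"rx": 0,"ry": 0,"rz": 0},
  {"grip": 0.3,"x": 0,"y": 0.001,"z": 0.043,"rx": 0,"ry": 0,"rz": 0},
  {"grip": 0.3,"x": 0,"y": 0.001,"z": 0.047,"rx": 0,"ry": 0,"rz": 0},
  {"grip": 0.3,"x": 0,"y": 0.001,"z": 0.047,"rx": 0,"ry": 0,"rz": 0},
  {"grip": 0.3,"x": 0,"y": 0.001,"z": 0.047,"rx": 0,"ry": 0,"rz": 0},
  {"grip": 0.85,"x": 0,"y": 0.001,"z": 0.047,"rx": 0,"ry": 0,"rz": 0},
  {"grip": 0.85,"x": 0,"y": 0.001,"z": 0.047,"rx": 0,"ry": 0,"rz": 0},
  {"grip": 0.85,"x": 0,"y": 0.001,"z": 0.047,"rx": 0,"ry": 0,"rz": 0},
  {"grip": 0.85,"x": 0,"y": 0.001,"z": 0.047,"rx": 0,"ry": 0,"rz": 0},
  {"grip": 0.85,"x": 0,"y": 0.001,"z": 0.047,"rx": 0,"ry": 0,"rz": 0},
  {"grip": 0.85,"x": 0,"y": 0.001,"z": 0.02,"rx": 0,"ry": 0,"rz": 0},
  {"grip": 0.85,"x": 0,"y": 0.001,"z": -0.015,"rx": 0,"ry": 0,"rz": 0},
  {"grip": 1,"x": 0,"y": 0.001,"z": -0.05,"rx": 0,"ry": 0,"rz": 0},
  {"grip": 1,"x": 0,"y": 0.001,"z": -0.085,"rx": 0,"ry": 0,"rz": 0},
  {"grip": 1,"x": -0.03,"y": 0.001,"z": -0.11,"rx": 0,"ry": 0,"rz": 0},
  {"grip": 1,"x": -0.06,"y": 0.001,"z": -0.13,"rx": 0,"ry": 0,"rz": 0},
  {"grip": 1,"x": -0.09,"y": -0.02,"z": -0.15,"rx": 0,"ry": 0,"rz": 0},
])

```text
t: 22.15
tcp_pos: [660.7, 136.4, 241.0]
orientation: [0.001, -0.001, 1.0, 0.001]
ft_force: [1.3, 0.3, -0.2]
opening: 87.4
grasp_force: 0.0
```

Call:
servo_tool([
  {"grip": 1,"x": 0,"y": -0.14,"z": -0.08,"rx": 0,"ry": 0,"rz": 0},
  {"grip": 1,"x": 0,"y": -0.14,"z": -0.08,"rx": 0,"ry": 0,"rz": 0},
  {"grip": 1,"x": 0,"y": -0.14,"z": -0.08,"rx": 0,"ry": 0,"rz": 0},
  {"grip": 1,"x": 0,"y": -0.14,"z": -0.08,"rx": 0,"ry": 0,"rz": 0},
  {"grip": 1,"x": 0,"y": -0.14,"z": -0.08,"rx": 0,"ry": 0,"rz": 0},
  {"grip": 1,"x": 0,"y": -0.14,"z": -0.08,"rx": 0,"ry": 0,"rz": 0},
  {"grip": 1,"x": 0,"y": -0.14,"z": -0.08,"rx": 0,"ry": 0,"rz": 0},
])

```text
t: 22.73
tcp_pos: [659.3, -6.2, 318.0]
orientation: [-0.0, 0.001, 1.0, 0.0]
ft_force: [-0.6, -0.2, 0.5]
opening: 88.0
grasp_force: 0.0
```

```bash
python3 - <<'E'
from rel import *
viewer.capture('wrist');viewer.capture('wrist');w=viewer.capture('wrist');save(w,'w5');report(w)
o=manip.observe();print(o['t'],o['tcp_pos'],o['orientation'])
a=outline_of('flask_green',w)
for x in a[:1]: print('green',x['extent'],rect(w,x['pixels'],17))
E
```

```text
enzyme mark 0.59 [567.5 252.7]
buffer mark 0.58 [556.1 348.3]
medium mark 0.72 [572.5 156.1]
y [(482, [527.0, 99.0], [563.7, 249.8])]
blue [(742, [614.0, 92.0], [554.5, 344.8])]
red []
g [(158, [262.0, 86.0], [542.9, -89.7])]
or [(252, [90.0, 70.0], [519.2, -339.2])]
culture ((463.1947021484375, 239.61355590820312), (66.83453369140625, 68.07176208496094), 3.276801586151123)
tray ((525.586181640625, 228.60665893554688), (221.5316925048828, 349.981201171875), 4.655571460723877)
23.1333 [659.59197865  -5.8631216  318.09243229] [-3.92271945e-04 -1.21443128e-04  9.99999915e-01  2.03120325e-05]
green [230.2, 77.5, 277.6, 155.2] ((585.524658203125, -99.08189392089844), (58.936676025390625, 111.39456176757812), 75.8988265991211)
```

View pics/w5.png

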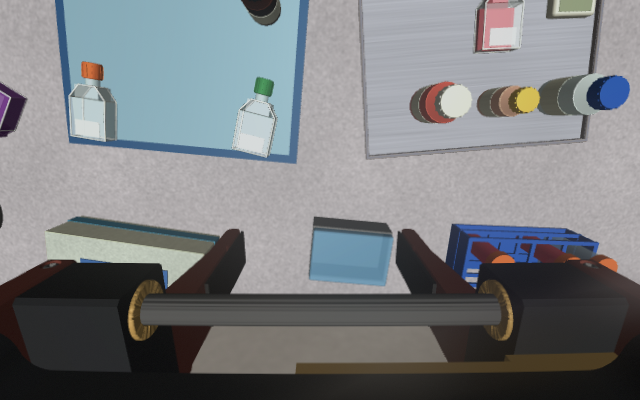

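The row stands correctly, with white at px (455,101), yellow (525,99) and blue (607,92), all upright. The green flask's rear edge is at (233,148)-(270,158), and the orange one's at (72,136)-(116,141).

```bash
python3 - <<'E'
from rel import *
w=viewer.capture('wrist');t=viewer.capture('top')
for n,pp in [('green',[(233,149),(270,158)]),('orange',[(72,137),(116,141)])]:
    for z in (2,30): print(n,z,[world(w,*q,z)[:2].round(1).tolist() for q in pp])
for n in ['flask_green','flask_orange']:
  for p in (w,t):
    for a in outline_of(n,p)[:2]: print(n,rect(p,a['pixels'],17))
    for a in mark_of(n,p)[:2]: print('mark',n,world(p,a['at'][1],a['at'][0],2)[:2])
hsv=cv2.cvtColor(t['img'],cv2.COLOR_RGB2HSV).astype(int)
report(t)
E
```

```text
green 2 [[636.1, -144.2], [650.3, -86.5]]
green 30 [[633.3, -136.2], [646.7, -81.9]]
orange 2 [[616.1, -399.3], [622.9, -328.9]]
orange 30 [[614.5, -376.4], [620.8, -310.2]]
mark flask_green [561.91471831 -94.80421312]
flask_green ((588.66845703125, -95.84996032714844), (54.33971405029297, 113.23295593261719), 75.74093627929688)
mark flask_green [573.15607906 -82.19612269]
flask_orange ((562.9786376953125, -344.44671630859375), (73.07655334472656, 112.44780731201172), 80.46255493164062)
flask_orange ((577.5108642578125, -472.82452392578125), (40.236297607421875, 83.22892761230469), 75.0318832397461)
mark flask_orange [ 543.30643771 -339.73832948]
flask_orange ((567.3005981445312, -338.88067626953125), (55.59966278076172, 116.86878967285156), 82.91044616699219)
flask_orange ((586.2627563476562, -504.27423095703125), (52.4915657043457, 113.59208679199219), 55.426734924316406)
mark flask_orange [ 543.73193063 -336.96728907]
mark flask_orange [ 604.25768079 -510.80224435]
enzyme mark 0.63 [555.2 252.9]
buffer mark 0.63 [566.1 360.6]
medium mark 0.19 [570.5 254.6]
y [(69, [213.0, 169.0], [566.0, 250.2])]
blue [(61, [350.0, 156.0], [608.6, -190.6]), (48, [407.0, 174.0], [550.4, -370.2]), (97, [182.0, 170.0], [556.6, 345.1])]
red []
g [(47, [317.0, 181.0], [545.6, -85.4])]
or [(41, [449.0, 159.0], [623.8, -529.7]), (40, [391.0, 188.0], [522.8, -332.6])]
culture ((443.21343994140625, -78.16796875), (53.509521484375, 46.3533935546875), 0.4811646640300751)
tray ((516.5804443359375, 306.656005859375), (232.363037109375, 193.45046997070312), 3.602898597717285)
```

Call:
servo_tool([
  {"grip": 1,"x": 0.0495,"y": -0.098,"z": 0.24,"rx": 0,"ry": 0,"rz": 0.245},
  {"grip": 1,"x": 0.0495,"y": -0.098,"z": 0.24,"rx": 0,"ry": 0,"rz": 0.245},
  {"grip": 1,"x": 0.0495,"y": -0.098,"z": 0.24,"rx": 0,"ry": 0,"rz": 0.245},
  {"grip": 1,"x": 0.0495,"y": -0.098,"z": 0.24,"rx": 0,"ry": 0,"rz": 0.245},
  {"grip": 1,"x": 0.0495,"y": -0.098,"z": 0.24,"rx": 0,"ry": 0,"rz": 0.245},
  {"grip": 1,"x": 0.0495,"y": -0.098,"z": 0.24,"rx": 0,"ry": 0,"rz": 0.245},
  {"grip": 1,"x": 0.0495,"y": -0.098,"z": 0.24,"rx": 0,"ry": 0,"rz": 0.245},
  {"grip": 1,"x": 0.0495,"y": -0.098,"z": 0.24,"rx": 0,"ry": 0,"rz": 0.245},
  {"grip": 1,"x": 0.0495,"y": -0.098,"z": 0.24,"rx": 0,"ry": 0,"rz": 0.245},
  {"grip": 1,"x": 0.0495,"y": -0.098,"z": 0.24,"rx": 0,"ry": 0,"rz": 0.245},
])

```text
t: 24.77
tcp_pos: [611.8, -104.6, 80.1]
orientation: [0.001, 0.123, 0.992, -0.0]
ft_force: [0.2, -0.7, -0.2]
opening: 87.9
grasp_force: 0.0
```

```bash
python3 - <<'E'
from h import *
w=viewer.capture('wrist');save(w,'w6')
o=manip.observe();print(o['t'],o['tcp_pos'],o['orientation'])
E
```

```text
24.8167 [ 612.2148161  -104.53487179   80.50383928] [ 1.88319763e-03  1.22344171e-01  9.92485923e-01 -2.24966079e-04]
```

View pics/w6.png

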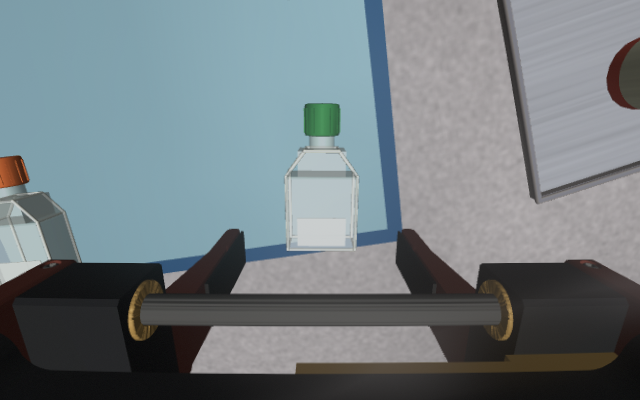

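The green flask is square to the tool, centred at px x≈321, with its rear edge at row 250 and cap end at row 103. I'll check the distance along its axis.

```bash
python3 - <<'E'
from h import *
w=viewer.capture('wrist');p=np.array(manip.observe()['tcp_pos'])
a=-0.2455;f=np.array([np.cos(a),np.sin(a)]);l=np.array([-f[1],f[0]])
for n,u,v,z in [('rear bot',321,251,2),('rear top',321,250,30),('capend',322,103,20),('L',286,215,30),('R',358,215,30),('shoulder',321,149,30)]:
    d=world(w,u,v,z)[:2]-p[:2];print(n,(d@f).round(1),(d@l).round(1))
E
```

```text
rear bot 41.0 -0.2
rear top 27.1 -0.3
capend -80.9 0.3
L -1.2 -26.3
R -1.2 27.1
shoulder -49.8 -0.4
```

Call:
servo_tool([
  {"grip": 1,"x": 0.0035,"y": 0,"z": 0.025,"rx": 0,"ry": 0,"rz": 0},
  {"grip": 1,"x": 0.0035,"y": 0,"z": 0.05,"rx": 0,"ry": 0,"rz": 0},
  {"grip": 1,"x": 0.0035,"y": 0,"z": 0.066,"rx": 0,"ry": 0,"rz": 0},
  {"grip": 1,"x": 0.0035,"y": 0,"z": 0.074,"rx": 0,"ry": 0,"rz": 0},
  {"grip": 1,"x": 0.0035,"y": 0,"z": 0.074,"rx": 0,"ry": 0,"rz": 0},
  {"grip": 0.3,"x": 0.0035,"y": 0,"z": 0.074,"rx": 0,"ry": 0,"rz": 0},
  {"grip": 0.3,"x": 0.0035,"y": 0,"z": 0.074,"rx": 0,"ry": 0,"rz": 0},
  {"grip": 0.3,"x": 0.0035,"y": 0,"z": 0.074,"rx": 0,"ry": 0,"rz": 0},
  {"grip": 0.3,"x": 0.0035,"y": 0,"z": 0.074,"rx": 0,"ry": 0,"rz": 0},
  {"grip": 0.3,"x": 0.0035,"y": 0,"z": 0.074,"rx": 0,"ry": 0,"rz": 0},
  {"grip": 0.3,"x": 0.0035,"y": 0,"z": 0.074,"rx": 0,"ry": 0,"rz": 0},
  {"grip": 0.3,"x": 0.0035,"y": 0,"z": 0.074,"rx": 0,"ry": 0,"rz": 0},
  {"grip": 0.3,"x": 0.0035,"y": 0,"z": 0.074,"rx": 0,"ry": 0,"rz": 0},
])

```text
t: 25.95
tcp_pos: [607.1, -103.9, 5.1]
orientation: [0.0, 0.123, 0.992, -0.0]
ft_force: [-0.8, 0.9, 5.4]
opening: 51.7
grasp_force: 30.0
```

Call:
servo_tool([
  {"grip": 0.3,"x": 0,"y": 0,"z": -0.02,"rx": 0,"ry": 0,"rz": 0},
  {"grip": 0.3,"x": 0,"y": 0,"z": -0.05,"rx": 0,"ry": 0,"rz": 0},
  {"grip": 0.3,"x": 0,"y": 0,"z": -0.085,"rx": 0,"ry": 0,"rz": 0},
  {"grip": 0.3,"x": 0.01,"y": 0.01,"z": -0.12,"rx": 0,"ry": 0,"rz": 0},
  {"grip": 0.3,"x": 0.03,"y": 0.03,"z": -0.14,"rx": 0,"ry": 0,"rz": -0.04},
  {"grip": 0.3,"x": 0.055,"y": 0.058,"z": -0.14,"rx": 0,"ry": 0,"rz": -0.09},
  {"grip": 0.3,"x": 0.08,"y": 0.085,"z": -0.14,"rx": 0,"ry": 0,"rz": -0.14},
  {"grip": 0.3,"x": 0.105,"y": 0.112,"z": -0.14,"rx": 0,"ry": 0,"rz": -0.19},
  {"grip": 0.3,"x": 0.13,"y": 0.138,"z": -0.14,"rx": 0,"ry": 0,"rz": -0.24},
  {"grip": 0.3,"x": 0.155,"y": 0.165,"z": -0.14,"rx": 0,"ry": 0,"rz": -0.29},
  {"grip": 0.3,"x": 0.178,"y": 0.19,"z": -0.14,"rx": 0,"ry": 0,"rz": -0.31},
  {"grip": 0.3,"x": 0.19,"y": 0.202,"z": -0.13,"rx": 0,"ry": 0,"rz": -0.31},
  {"grip": 0.3,"x": 0.192,"y": 0.204,"z": -0.11,"rx": 0,"ry": 0,"rz": -0.31},
  {"grip": 0.3,"x": 0.192,"y": 0.204,"z": -0.08,"rx": 0,"ry": 0,"rz": -0.31},
  {"grip": 0.3,"x": 0.192,"y": 0.204,"z": -0.05,"rx": 0,"ry": 0,"rz": -0.31},
  {"grip": 0.3,"x": 0.192,"y": 0.204,"z": -0.05,"rx": 0,"ry": 0,"rz": -0.31},
  {"grip": 0.3,"x": 0.192,"y": 0.204,"z": -0.05,"rx": 0,"ry": 0,"rz": -0.31},
])

```text
t: 27.37
tcp_pos: [468.5, 140.6, 53.5]
orientation: [-0.002, -0.032, 0.999, -0.0]
ft_force: [-0.2, 0.6, -0.3]
opening: 51.5
grasp_force: 30.0
```

```bash
python3 - <<'E'
from h import *
w=viewer.capture('wrist');save(w,'w7')
o=manip.observe();print(o['t'],o['tcp_pos'],o['orientation'])
E
```

```text
27.4167 [469.98960023 140.7059644   54.79152024] [-6.08844515e-04 -3.20595302e-02  9.99485766e-01 -1.35720652e-04]
```

View pics/w7.png

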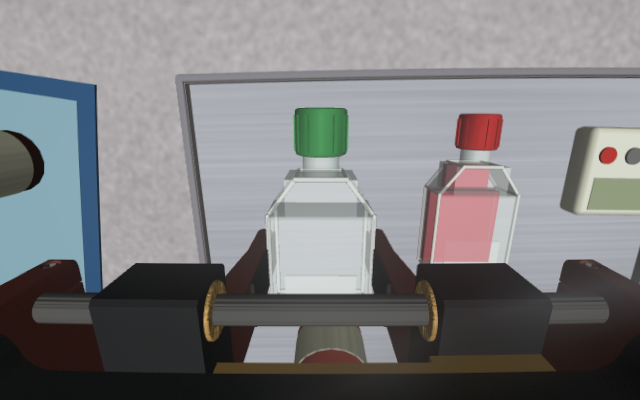

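The held green flask has its cap at px (321,131). The culture flask's cap is at (479,131), with its body shoulders at (425,188) and (517,192). I'll compare matching features on the two.

```bash
python3 - <<'E'
from h import *
w=viewer.capture('wrist');im=cv2.cvtColor(w['img'],cv2.COLOR_RGB2BGR)
hsv=cv2.cvtColor(w['img'],cv2.COLOR_RGB2HSV).astype(int);H,S,V=[hsv[...,i] for i in range(3)]
for n,cm in [('g',(H>50)&(H<85)&(S>110)),('red',((H<5)|(H>174))&(S>150)&(V>70))]:
    k,l,st,ce=cv2.connectedComponentsWithStats(cm[:220].astype(np.uint8));i=1+st[1:,4].argmax();b=st[i]
    dz=49.5 if n=='g' else 0
    c=ce[i]; print(n,b,world(w,*c,3+18+dz)[:2].round(1),'end',world(w,b[0]+b[2]/2,b[1],3+20+dz)[:2].round(1))
for n,q,z in [('cul R shoulder',(425,188),31),('cul L shoulder',(517,192),31),('cul R side low',(419,250),31),('cul nb',(453,164),31),('cul nbL',(503,162),31),('g R',(268,210),80.5),('g L',(375,210),80.5),('g nb',(289,172),80.5),('g nbL',(355,172),80.5)]:
    print(n,world(w,*q,z)[:2].round(1))
cv2.imwrite('pics/w7c.png',cv2.resize(im[95:265,250:540],None,fx=2.7,fy=2.7,interpolation=2))
E
```

```text
g [ 300  108   46   48 1980] [404.8 136.5] end [394.1 136. ]
red [ 464  112   38   35 1171] [398.4 238.7] end [388.2 236.2]
cul R shoulder [437.3 204.3]
cul L shoulder [436.  264.2]
cul R side low [480.  206.9]
cul nb [420.9 219.4]
cul nbL [417.5 250.8]
g R [442.5 113. ]
g L [439.2 163.8]
g nb [423.6 122.3]
g nbL [421.6 152.6]
```

View pics/w7c.png

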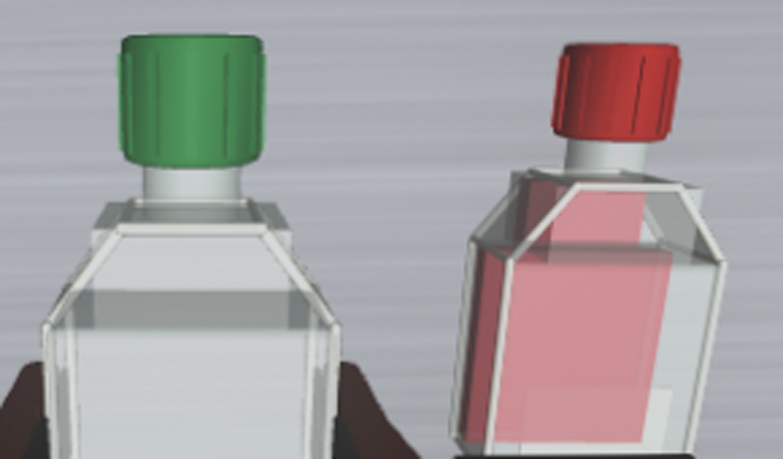

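```bash
python3 - <<'E'
from h import *
w=viewer.capture('wrist')
a=.064;f=np.array([np.cos(a),np.sin(a)]);l=np.array([-f[1],f[0]])
W=lambda q,z:world(w,*q,z)[:2]
G=[W(q,81) for q in [(294.4,179.4),(347,179.4),(266.7,214.6),(375.2,215.4)]]
C=[W(q,31) for q in [(463,163.5),(503,164.3),(438.9,192),(517.8,192)]]
for n,X in (('G',G),('C',C)):
    print(n,[x.round(1).tolist() for x in X])
    d=X[3]-X[2];print('width',np.linalg.norm(d),'yaw',-np.arctan2(d[0],d[1]), 'shoulder mid',(X[2]+X[3])/2)
d=(np.mean(G,0)-np.mean(C,0));print('rel',d@f,d@l)
E
```

```text
G [[427.9, 125.0], [426.3, 149.3], [445.9, 112.4], [442.9, 164.4]]
width 52.00154816980461 yaw 0.05675976453674929 shoulder mid [444.39713053 138.39318632]
C [[421.3, 226.1], [420.1, 251.6], [440.5, 214.0], [437.1, 265.4]]
width 51.49152670813809 yaw 0.06528508788035228 shoulder mid [438.81355553 239.68696662]
rel -0.5101606448444391 -101.69389201496428
```

The green flask sits (−0.5, −101.7) mm relative to the culture flask, with yaw matching. I'll lower it straight down.

Call:
servo_tool([
  {"grip": 0.3,"x": 0,"y": 0,"z": 0.02,"rx": 0,"ry": 0,"rz": 0},
  {"grip": 0.3,"x": 0,"y": 0,"z": 0.036,"rx": 0,"ry": 0,"rz": 0},
  {"grip": 0.3,"x": 0,"y": 0,"z": 0.044,"rx": 0,"ry": 0,"rz": 0},
  {"grip": 0.3,"x": 0,"y": 0,"z": 0.048,"rx": 0,"ry": 0,"rz": 0},
  {"grip": 0.3,"x": 0,"y": 0,"z": 0.048,"rx": 0,"ry": 0,"rz": 0},
  {"grip": 0.3,"x": 0,"y": 0,"z": 0.048,"rx": 0,"ry": 0,"rz": 0},
  {"grip": 0.85,"x": 0,"y": 0,"z": 0.048,"rx": 0,"ry": 0,"rz": 0},
  {"grip": 0.85,"x": 0,"y": 0,"z": 0.048,"rx": 0,"ry": 0,"rz": 0},
  {"grip": 0.85,"x": 0,"y": 0,"z": 0.048,"rx": 0,"ry": 0,"rz": 0},
  {"grip": 0.85,"x": 0,"y": 0,"z": 0.048,"rx": 0,"ry": 0,"rz": 0},
])

```text
t: 28.35
tcp_pos: [470.5, 140.9, 6.9]
orientation: [0.0, -0.032, 0.999, -0.0]
ft_force: [-0.4, 0.2, -1.2]
opening: 73.6
grasp_force: 0.0
```

Call:
servo_tool([
  {"grip": 0.85,"x": 0,"y": 0,"z": -0.03,"rx": 0,"ry": 0,"rz": 0},
  {"grip": 0.85,"x": 0,"y": 0,"z": -0.06,"rx": 0,"ry": 0,"rz": 0},
  {"grip": 1,"x": 0,"y": 0,"z": -0.09,"rx": 0,"ry": 0,"rz": 0},
  {"grip": 1,"x": 0,"y": 0,"z": -0.12,"rx": 0,"ry": 0,"rz": 0},
  {"grip": 1,"x": 0,"y": 0,"z": -0.16,"rx": 0,"ry": 0,"rz": 0},
])

```text
t: 28.77
tcp_pos: [468.5, 140.6, 166.8]
orientation: [-0.002, -0.032, 0.999, -0.0]
ft_force: [1.1, 0.2, -0.3]
opening: 87.3
grasp_force: 0.0
```

Call:
servo_tool([
  {"grip": 1,"x": -0.088,"y": -0.49,"z": 0,"rx": 0,"ry": 0,"rz": 0.204},
  {"grip": 1,"x": -0.088,"y": -0.49,"z": 0,"rx": 0,"ry": 0,"rz": 0.204},
  {"grip": 1,"x": -0.088,"y": -0.49,"z": 0,"rx": 0,"ry": 0,"rz": 0.204},
  {"grip": 1,"x": -0.088,"y": -0.49,"z": 0,"rx": 0,"ry": 0,"rz": 0.204},
  {"grip": 1,"x": -0.088,"y": -0.49,"z": 0,"rx": 0,"ry": 0,"rz": 0.204},
  {"grip": 1,"x": -0.088,"y": -0.49,"z": 0,"rx": 0,"ry": 0,"rz": 0.204},
  {"grip": 1,"x": -0.088,"y": -0.49,"z": 0,"rx": 0,"ry": 0,"rz": 0.204},
  {"grip": 1,"x": -0.088,"y": -0.49,"z": 0,"rx": 0,"ry": 0,"rz": 0.204},
  {"grip": 1,"x": -0.088,"y": -0.49,"z": 0,"rx": 0,"ry": 0,"rz": 0.204},
  {"grip": 1,"x": -0.088,"y": -0.49,"z": 0,"rx": 0,"ry": 0,"rz": 0.204},
  {"grip": 1,"x": -0.088,"y": -0.49,"z": 0,"rx": 0,"ry": 0,"rz": 0.204},
  {"grip": 1,"x": -0.088,"y": -0.49,"z": 0,"rx": 0,"ry": 0,"rz": 0.204},
  {"grip": 1,"x": -0.088,"y": -0.49,"z": 0.03,"rx": 0,"ry": 0,"rz": 0.204},
  {"grip": 1,"x": -0.088,"y": -0.49,"z": 0.06,"rx": 0,"ry": 0,"rz": 0.204},
  {"grip": 1,"x": -0.088,"y": -0.49,"z": 0.087,"rx": 0,"ry": 0,"rz": 0.204},
  {"grip": 1,"x": -0.088,"y": -0.49,"z": 0.087,"rx": 0,"ry": 0,"rz": 0.204},
  {"grip": 1,"x": -0.088,"y": -0.49,"z": 0.087,"rx": 0,"ry": 0,"rz": 0.204},
  {"grip": 1,"x": -0.088,"y": -0.49,"z": 0.087,"rx": 0,"ry": 0,"rz": 0.204},
])

```text
t: 30.27
tcp_pos: [590.2, -342.9, 80.9]
orientation: [0.001, 0.07, 0.998, -0.0]
ft_force: [0.3, 0.2, 0.2]
opening: 88.1
grasp_force: 0.0
```

```bash
python3 - <<'E'
from h import *
w=viewer.capture('wrist');save(w,'w8')
o=manip.observe();print(o['t'],o['tcp_pos'],o['orientation'])
E
```

```text
30.3167 [ 590.67898342 -343.20430065   81.66156143] [ 1.28593153e-03  6.96733903e-02  9.97568645e-01 -8.73828379e-04]
```

View pics/w8.png

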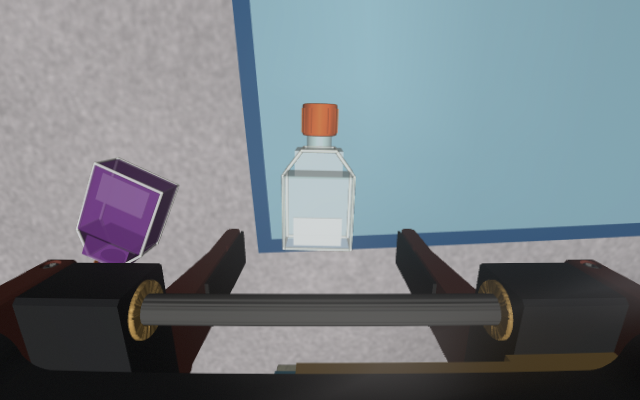

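The orange flask is square between the fingers, with its cap end at row 103 and rear edge at row 250. That matches the green one, so I use the same offset. The purple one at left stays clear.

Call:
servo_tool([
  {"grip": 1,"x": 0.0035,"y": -0.002,"z": 0.025,"rx": 0,"ry": 0,"rz": 0},
  {"grip": 1,"x": 0.0035,"y": -0.002,"z": 0.05,"rx": 0,"ry": 0,"rz": 0},
  {"grip": 1,"x": 0.0035,"y": -0.002,"z": 0.067,"rx": 0,"ry": 0,"rz": 0},
  {"grip": 1,"x": 0.0035,"y": -0.002,"z": 0.075,"rx": 0,"ry": 0,"rz": 0},
  {"grip": 1,"x": 0.0035,"y": -0.002,"z": 0.075,"rx": 0,"ry": 0,"rz": 0},
  {"grip": 0.3,"x": 0.0035,"y": -0.002,"z": 0.075,"rx": 0,"ry": 0,"rz": 0},
  {"grip": 0.3,"x": 0.0035,"y": -0.002,"z": 0.075,"rx": 0,"ry": 0,"rz": 0},
  {"grip": 0.3,"x": 0.0035,"y": -0.002,"z": 0.075,"rx": 0,"ry": 0,"rz": 0},
  {"grip": 0.3,"x": 0.0035,"y": -0.002,"z": 0.075,"rx": 0,"ry": 0,"rz": 0},
  {"grip": 0.3,"x": 0.0035,"y": -0.002,"z": 0.075,"rx": 0,"ry": 0,"rz": 0},
  {"grip": 0.3,"x": 0.0035,"y": -0.002,"z": 0.075,"rx": 0,"ry": 0,"rz": 0},
  {"grip": 0.3,"x": 0.0035,"y": -0.002,"z": 0.075,"rx": 0,"ry": 0,"rz": 0},
  {"grip": 0.3,"x": 0.0035,"y": -0.002,"z": 0.075,"rx": 0,"ry": 0,"rz": 0},
])

```text
t: 31.4
tcp_pos: [585.9, -344.2, 5.1]
orientation: [0.0, 0.07, 0.998, -0.0]
ft_force: [-0.9, 0.0, 4.7]
opening: 51.9
grasp_force: 29.9
```

Call:
servo_tool([
  {"grip": 0.3,"x": 0,"y": 0,"z": -0.02,"rx": 0,"ry": 0,"rz": 0},
  {"grip": 0.3,"x": 0,"y": 0,"z": -0.05,"rx": 0,"ry": 0,"rz": 0},
  {"grip": 0.3,"x": 0,"y": 0,"z": -0.085,"rx": 0,"ry": 0,"rz": 0},
  {"grip": 0.3,"x": 0,"y": 0,"z": -0.12,"rx": 0,"ry": 0,"rz": 0},
  {"grip": 0.3,"x": 0,"y": 0,"z": -0.14,"rx": 0,"ry": 0,"rz": 0},
  {"grip": 0.3,"x": 0,"y": 0,"z": -0.14,"rx": 0,"ry": 0,"rz": 0},
])

```text
t: 31.9
tcp_pos: [588.6, -346.1, 150.2]
orientation: [0.004, 0.07, 0.998, -0.003]
ft_force: [-0.2, -1.3, 0.6]
opening: 52.3
grasp_force: 29.9
```

Call:
servo_tool([
  {"grip": 0.3,"x": 0.005,"y": 0.012,"z": 0,"rx": 0,"ry": 0,"rz": 0},
  {"grip": 0.3,"x": 0.014,"y": 0.035,"z": 0,"rx": 0,"ry": 0,"rz": -0.01},
  {"grip": 0.3,"x": 0.027,"y": 0.068,"z": 0,"rx": 0,"ry": 0,"rz": -0.03},
  {"grip": 0.3,"x": 0.04,"y": 0.101,"z": 0,"rx": 0,"ry": 0,"rz": -0.05},
  {"grip": 0.3,"x": 0.053,"y": 0.134,"z": 0,"rx": 0,"ry": 0,"rz": -0.065},
  {"grip": 0.3,"x": 0.066,"y": 0.167,"z": 0,"rx": 0,"ry": 0,"rz": -0.08},
  {"grip": 0.3,"x": 0.079,"y": 0.2,"z": 0,"rx": 0,"ry": 0,"rz": -0.095},
  {"grip": 0.3,"x": 0.092,"y": 0.233,"z": 0,"rx": 0,"ry": 0,"rz": -0.11},
  {"grip": 0.3,"x": 0.105,"y": 0.266,"z": 0,"rx": 0,"ry": 0,"rz": -0.125},
  {"grip": 0.3,"x": 0.118,"y": 0.299,"z": 0,"rx": 0,"ry": 0,"rz": -0.14},
  {"grip": 0.3,"x": 0.131,"y": 0.332,"z": 0,"rx": 0,"ry": 0,"rz": -0.155},
  {"grip": 0.3,"x": 0.144,"y": 0.365,"z": 0,"rx": 0,"ry": 0,"rz": -0.17},
  {"grip": 0.3,"x": 0.157,"y": 0.398,"z": 0,"rx": 0,"ry": 0,"rz": -0.185},
  {"grip": 0.3,"x": 0.17,"y": 0.43,"z": 0,"rx": 0,"ry": 0,"rz": -0.2},
  {"grip": 0.3,"x": 0.179,"y": 0.453,"z": 0,"rx": 0,"ry": 0,"rz": -0.204},
  {"grip": 0.3,"x": 0.184,"y": 0.464,"z": 0.005,"rx": 0,"ry": 0,"rz": -0.204},
  {"grip": 0.3,"x": 0.184,"y": 0.464,"z": 0.03,"rx": 0,"ry": 0,"rz": -0.204},
  {"grip": 0.3,"x": 0.184,"y": 0.464,"z": 0.05,"rx": 0,"ry": 0,"rz": -0.204},
  {"grip": 0.3,"x": 0.184,"y": 0.464,"z": 0.06,"rx": 0,"ry": 0,"rz": -0.204},
  {"grip": 0.3,"x": 0.184,"y": 0.464,"z": 0.06,"rx": 0,"ry": 0,"rz": -0.204},
])

```text
t: 33.57
tcp_pos: [464.9, 140.4, 81.5]
orientation: [-0.003, -0.032, 0.999, -0.001]
ft_force: [0.0, -0.2, -0.7]
opening: 51.9
grasp_force: 29.9
```

```bash
python3 - <<'E'
from h import *
viewer.capture('wrist');w=viewer.capture('wrist')
o=manip.observe();print(o['t'],o['tcp_pos'],o['orientation'])
im=cv2.cvtColor(w['img'],cv2.COLOR_RGB2BGR)
cv2.imwrite('pics/w9.png',cv2.resize(im[60:270,220:540],None,fx=2.5,fy=2.5,interpolation=2))
E
```

```text
33.6667 [467.33423255 140.62678981  83.88826827] [-1.12794124e-03 -3.18010910e-02  9.99493558e-01 -2.15602765e-04]
```

View pics/w9.png

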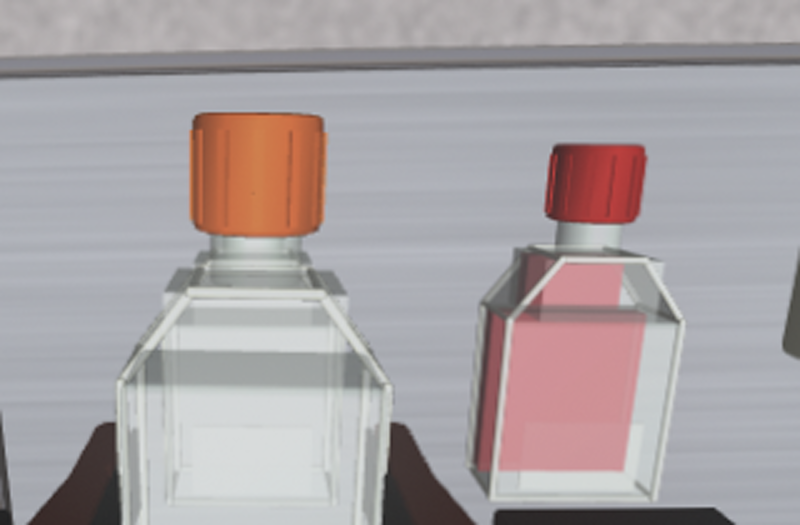

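The green flask is visible beneath the held orange one, aligned. I'll work out the numeric offset against the culture flask.

```bash
python3 - <<'E'
from h import *
w=viewer.capture('wrist');print(manip.observe()['tcp_pos'])
a=.064;f=np.array([np.cos(a),np.sin(a)]);l=np.array([-f[1],f[0]])
W=lambda q,z:world(w,q[0]/2.5+220,q[1]/2.5+60,z)[:2]
O=[W(q,109) for q in [(191,293),(321,293),(120,383),(388,383)]]
C=[W(q,31) for q in [(564,259),(652,259),(511,321),(682,321)]]
for X in (O,C):
    d=X[3]-X[2];print(np.linalg.norm(d),-np.arctan2(d[0],d[1]),np.mean(X,0))
d=np.mean(O,0)-np.mean(C,0);print('rel',d@f,d@l)
E
```

```text
[468.16686675 140.71827743  84.59186398]
51.448597443831645 0.06422695130529679 [431.29088947 138.08986096]
50.91656939458924 0.06516367565016813 [430.11981902 239.8748254 ]
rel -5.341118664672138 -101.65147732615911
```

Call:
servo_tool([
  {"grip": 0.3,"x": -0.0035,"y": 0,"z": 0.015,"rx": 0,"ry": 0,"rz": 0},
  {"grip": 0.3,"x": -0.0035,"y": 0,"z": 0.03,"rx": 0,"ry": 0,"rz": 0},
  {"grip": 0.3,"x": -0.0035,"y": 0,"z": 0.04,"rx": 0,"ry": 0,"rz": 0},
  {"grip": 0.3,"x": -0.0035,"y": 0,"z": 0.045,"rx": 0,"ry": 0,"rz": 0},
  {"grip": 0.3,"x": -0.0035,"y": 0,"z": 0.045,"rx": 0,"ry": 0,"rz": 0},
  {"grip": 0.3,"x": -0.0035,"y": 0,"z": 0.045,"rx": 0,"ry": 0,"rz": 0},
])

```text
t: 34.22
tcp_pos: [471.8, 141.2, 39.8]
orientation: [-0.0, -0.032, 0.999, -0.0]
ft_force: [-0.3, 0.5, -1.0]
opening: 51.8
grasp_force: 29.9
```

Call:
servo_tool([
  {"grip": 0.3,"x": 0,"y": 0,"z": 0.003,"rx": 0,"ry": 0,"rz": 0},
  {"grip": 0.3,"x": 0,"y": 0,"z": 0.005,"rx": 0,"ry": 0,"rz": 0},
  {"grip": 0.3,"x": 0,"y": 0,"z": 0.005,"rx": 0,"ry": 0,"rz": 0},
  {"grip": 0.3,"x": 0,"y": 0,"z": 0.005,"rx": 0,"ry": 0,"rz": 0},
  {"grip": 0.85,"x": 0,"y": 0,"z": 0.005,"rx": 0,"ry": 0,"rz": 0},
  {"grip": 0.85,"x": 0,"y": 0,"z": 0.005,"rx": 0,"ry": 0,"rz": 0},
  {"grip": 0.85,"x": 0,"y": 0,"z": 0.005,"rx": 0,"ry": 0,"rz": 0},
  {"grip": 0.85,"x": 0,"y": 0,"z": 0.005,"rx": 0,"ry": 0,"rz": 0},
  {"grip": 0.85,"x": 0,"y": 0,"z": -0.02,"rx": 0,"ry": 0,"rz": 0},
  {"grip": 0.85,"x": 0,"y": 0,"z": -0.055,"rx": 0,"ry": 0,"rz": 0},
  {"grip": 0.85,"x": 0,"y": 0,"z": -0.09,"rx": 0,"ry": 0,"rz": 0},
  {"grip": 0.85,"x": 0,"y": 0,"z": -0.13,"rx": 0,"ry": 0,"rz": 0},
  {"grip": 0.85,"x": -0.03,"y": 0.02,"z": -0.16,"rx": 0,"ry": 0,"rz": 0},
  {"grip": 0.85,"x": -0.07,"y": 0.03,"z": -0.19,"rx": 0,"ry": 0,"rz": 0},
  {"grip": 0.85,"x": -0.11,"y": 0.05,"z": -0.22,"rx": 0,"ry": 0,"rz": 0},
  {"grip": 0.85,"x": -0.14,"y": 0.05,"z": -0.25,"rx": 0,"ry": 0,"rz": 0},
  {"grip": 0.85,"x": -0.14,"y": 0.05,"z": -0.25,"rx": 0,"ry": 0,"rz": 0},
  {"grip": 0.85,"x": -0.14,"y": 0.05,"z": -0.25,"rx": 0,"ry": 0,"rz": 0},
  {"grip": 0.85,"x": -0.14,"y": 0.05,"z": -0.25,"rx": 0,"ry": 0,"rz": 0},
])

```text
t: 35.8
tcp_pos: [608.7, 200.3, 289.6]
orientation: [0.0, -0.032, 0.999, -0.0]
ft_force: [-0.4, -0.2, -0.2]
opening: 74.4
grasp_force: 0.0
```

```bash
python3 - <<'E'
from h import *
w=viewer.capture('wrist');save(w,'w10');print(manip.observe()['t'],manip.observe()['tcp_pos'])
im=cv2.cvtColor(w['img'],cv2.COLOR_RGB2BGR)
cv2.imwrite('pics/w10c.png',cv2.resize(im[0:240,120:520],None,fx=2,fy=2,interpolation=2))
E
```

```text
35.85 [606.84589414 199.8845271  288.292084  ]
```

View pics/w10c.png

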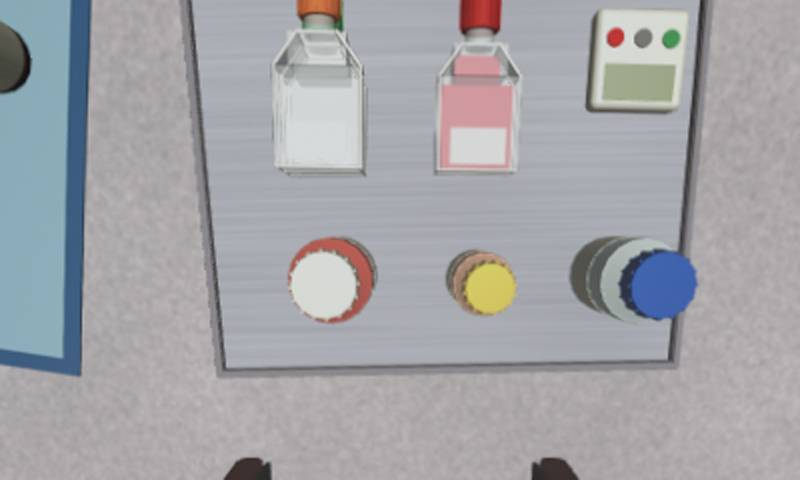

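The final view shows everything in place: the orange flask sits on the green one beside the culture flask, rear edges level. The three bottles stand upright in one row, and the gripper is clear.

```bash
python3 -c "
from bench import manip
print(manip.close_job())"
```

```text
the job is handed in; nothing more can be done
None
```

The tray is set out as asked and the job is handed in at about 36 s of the 131 s allowed. By my camera checks every placement is within tolerance, but the hand-in returned no verdict.

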